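Dispense grinding balls into a sample jar and hold the guarded lever

ROBOT

A 6-joint arm with a two-finger parallel gripper is mounted at the origin on a cart in front of the work surface, level with it; the furniture and walls round the work are solid. World frame = base frame: x ahead of the robot, y to its left, z up, the work surface at z = 0. Lengths are in mm, angles in rad, forces in N, time in s.
With the tool pointing down it reaches from about 275 to 975 mm from the base axis. Payload 8.4 kg.
Tool frame: the origin (TCP) lies midway between the tips of the shut fingers; the grasp point (between the pads) lies 19 mm behind it; x points along the fingers, y is the direction in which the jaws open and shut, and the axes are right-handed (so a half turn about x gives the same grasp; the last joint's range is limited). The gripper opens to 92 mm and grips with 3 to 60 N. Pads are 20 mm wide; open, the fingers measure 128 mm over their backs; the gripper's body (75 mm by 189 mm) begins 69 mm behind the grasp point.
Start: joints at [1.112, 0.353, 1.633, -0, 1.155, -0.002], TCP at [275.673, 560.921, 174.883] pointing down, gripper open.
Joint ranges: [-2.63, 2.63], [-0.92, 2.1], [0.06, 2.66], [-1.3, 4.44], [0, 2.69], [-3.02, 3.02]. Speed limits (rad/s): [2.22, 2.22, 2.79, 3.14, 3.14, 3.14].

INTERFACE

Orientations are given as a 3x3 rotation matrix whose columns are the frame's x, y, z axes.
In Python, from plant import bot, fingers, ik, optics, job gives the robot as it stands. The module is installed in compiled form; this text tells all that it offers. Calls block until the motion is done:
- bot.movep(position, orientation): joint-space move of the TCP to a pose.
- bot.line_to(position, rot=None, v=150): straight line of the TCP; rot=None keeps the orientation; v is the mean speed in mm/s.
- bot.movej(angles): joint-space move.
- fingers.open_jaws() and fingers.clamp(): open the fingers fully, or close them until they stop; the grip force is fixed at half the most.
- bot.sleep(seconds).
- ik(position, orientation): joint angles nearest the present ones, or None.
- bot.sense(): the state.
- optics.camera(name): name is "scene" or "top"; returns (picture, depth): 400x640x3 uint8, red, green, blue; 400x640 float32, mm along the optical axis (not along the pixel's ray), 0 where there is no reading.
- optics.get_calibration(name): a dict with "mtx" (3x3 intrinsics, pixels), "k1" (the pictures are not rectified: a ray, as slopes to the right and down, at radius r is drawn at 1 + k1 r^2 times it, then the intrinsics apply), "rvec" (rotation vector, rad) and "tvec" (3), from world to camera coordinates, as OpenCV has them. Camera axes: x right, y down, z forward; pixel columns grow to the right and rows downward; lengths in mm; the calibration is good to about 2 mm. A picture is of the moment at which its call begins. get_calibration takes no time and is no camera call.
A pose or a line that the arm cannot do raises bot.Unreachable and nothing moves.
- job.hand_in(): hands the job in, once; it reports no verdict.
The state is a dict: "time_s": time; "joint_positions": joint angles; "qvel": joint speeds; "joint_efforts": joint torques, N m; "tool_pos": TCP position; "tcp_rot": TCP orientation; "ft_force": force on the tool from outside, world axes, zero at the start; "ft_torque": the same for the moment, N m; "grip_width": finger opening in mm.
Only numpy, scipy, OpenCV 4.12 (cv2) and the standard library are available. Lean on these libraries where they do the work, as an engineer would, in place of code of your own. Each camera call takes 0.05 s, during which the arm holds its last target.

TASK

Load the sample jar with grinding balls: stand the open square jar upright in the steel seat under the dispenser's spout, pushed in between the rails, and let go of it. Only then flip the red safety catch right over to the outside, pull the black-knobbed lever towards the front as far as it goes so that all four balls run into the jar, and finish still holding the lever there with the fingers, because it springs shut. Leave the timer, marker, tally counter, tweezers and lens pad where they lie.

Things in the scene. Friction and masses are not known exactly. Their poses are not given: they have to be found in the camera images.
- jar_center (a point): centre of the open square sample jar, standing mouth-up on the worktop: translucent, 54 x 54 mm outside, 62 mm high, walls and base 3 mm, straight sides, about 70 g, a blue collar round its mouth. Axes: z up to the mouth, x and y square to the side faces. Top and underside are 31 mm from here. Grasp it across two opposite side faces.
- seat (a point): centre of the jar's seat on the fixed dispenser, on top of its 6 mm base plate. Axes: x from the open front to the dispenser's back, y to its left seen from the front, z up. Side rails 10 mm high, inner faces at y = +-32 mm, from x = -27 to 35 mm, flared in front; back stop at x = 31 mm; plate ends at x = -35 mm. The jar is slid in from the front and stands with its centre 31 mm above here.
- spout (a point): centre of the spout's underside, 10 mm above the top of a seated jar. Axes parallel to the seat's. The steel spout and chute are 25 mm wide in y; front face 14 mm in front of here, 26 mm high; from 11 mm behind here the chute rises backwards at 16 degrees. Catch and lever stand 50 mm and more behind here.
- catch (a joint): red safety catch, angle in rad: 0 = on (its bar lies across the lever's path and truly blocks it), 1.7 = flipped right over to the outside (to +y of the seat frame); clear of the lever beyond 1.2. Stays where it is left (friction about 0.02 N m, no spring).
- catch_tab (a point): point on the catch's upright thumb tab (16 mm along the hinge, 6 mm thick, red), 30 mm from the hinge axis and 9 mm below the tab's end; pushed from the lever side outwards (towards +y of the seat frame) it swings out and down. Its axes turn with the catch: at joint 0 parallel to the seat's.
- catch_hinge (a point): point on the catch's hinge axis, below the tab at joint 0; the axis runs along x of the seat frame; positive joint turns the tab from +z to +y. Axes parallel to the seat's.
- lever (a joint): lever angle in rad: 0 = at rest (spout shut, arm upright), 0.55 = fully pulled to the front. Spring return: it takes about 3 N at the knob to start and 8 N at the end, and falls back when let go. Beyond about 0.3 the stop finger clears the balls' chute.
- lever_knob (a point): centre of the black ball knob, 30 mm diameter, at the top of the 9 mm thick lever arm, about 0.20 m above the worktop, 108 mm from the lever's hinge axis. Free all round and above.
- lever_hinge (a point): point on the lever's hinge axis, in the plane of the knob; the axis runs along y of the seat frame; pulling moves the knob from above the hinge towards -x of the seat frame and then down. Axes parallel to the seat's.
- timer_mark (a point): bystander: lab timer, white, 60 x 64 x 18 mm
- marker_mark (a point): bystander: black and white marker pen, 135 mm long, 16 mm thick
- tally_mark (a point): bystander: round grey hand tally counter, 56 x 52 x 19 mm
- tweezers_mark (a point): bystander: steel tweezers, 14 x 130 x 12 mm
- lens_mark (a point): bystander: blue lens-paper pad, 35 x 57 x 12 mm
- ball_0_center (a point): centre of white ceramic grinding ball 1 of 4, 15 mm diameter, 11 g, queueing in the covered chute behind the spout at the start
- ball_1_center (a point): centre of white ceramic grinding ball 2 of 4, 15 mm diameter, 11 g, queueing in the covered chute behind the spout at the start
- ball_2_center (a point): centre of white ceramic grinding ball 3 of 4, 15 mm diameter, 11 g, queueing in the covered chute behind the spout at the start
- ball_3_center (a point): centre of white ceramic grinding ball 4 of 4, 15 mm diameter, 11 g, queueing in the covered chute behind the spout at the start
Not all that is in view belongs to the job. Leave any green look-alike of the part that bears jar_center alone.

How it is judged:
By the outcome, as a careful person would: the job done as asked, in the order asked, and still so for the second after the job is handed in, while the arm keeps its last pose, push and grip.
It also fails if it takes over 58 s, if anything falls off the work surface, if the arm or the gripper's body presses on something with over 40 N, if the wrist force passes 120 N, or if a joint passes its speed limit or range.

## Working session

There is one attempt and no reset: what is moved stays moved. The work goes in short steps, each a Python script; the robot and the scene stay as the last script left them, time stands still between calls to the robot, and variables do not carry over. Pictures are saved under pics/ and viewed, and the job is handed in when it is done.

```bash
ls; mkdir -p pics; python3 - <<'E'
from plant import bot, fingers, ik, optics, job
import cv2, numpy as np
for n in ("scene","top"):
    p,d=optics.camera(n); cv2.imwrite(f"pics/{n}0.png",p[:,:,::-1]); np.savez(f"pics/{n}0.npz",p=p,d=d)
    print(n,optics.get_calibration(n),(d>0).mean())
print(bot.sense())
E
```

```text
pics
scene {'mtx': array([[399.19744695,   0.        , 317.0621865 ],
       [  0.        , 399.19744695, 197.52367208],
       [  0.        ,   0.        ,   1.        ]]), 'k1': -0.007421509417397141, 'rvec': array([ 2.07971239, -1.21672642,  0.50727416]), 'tvec': array([-260.53515419,  403.28750432,  896.56013947])} 0.99610546875
top {'mtx': array([[363.33130278,   0.        , 310.67753634],
       [  0.        , 363.33130278, 200.58615354],
       [  0.        ,   0.        ,   1.        ]]), 'k1': 0.0066249736739945565, 'rvec': array([ 2.14741304, -2.11661525,  0.17409315]), 'tvec': array([ -28.1003799 ,  506.28407629, 1064.84741411])} 0.996
{'time_s': 0.1, 'joint_positions': array([ 1.11159338e+00,  3.53564734e-01,  1.63407377e+00, -1.45565986e-05,
        1.15516301e+00, -2.39252967e-03]), 'qvel': array([-6.60217689e-04, -1.31683566e-03, -2.15479258e-03,  1.82464894e-03,
       -9.71489512e-05, -5.54472488e-04]), 'joint_efforts': array([-1.12639354e-03, -5.94903409e+01, -3.34932053e+01,  6.98253256e-02,
        1.85274146e-02, -1.73959756e-05]), 'tool_pos': array([275.46309641, 560.47506669, 174.24162745]), 'tcp_rot': array([[-5.23872161e-04,  4.41082223e-01,  8.97466544e-01],
       [-1.08953667e-03,  8.97465883e-01, -4.41082534e-01],
       [-9.99999269e-01, -1.20889357e-03,  1.04178653e-05]]), 'ft_force': array([0.49162776, 0.23659258, 0.42351755]), 'ft_torque': array([-0.01676287, -0.01082446, -0.02227219]), 'grip_width': 91.73632362619678}
```

View pics/scene0.png

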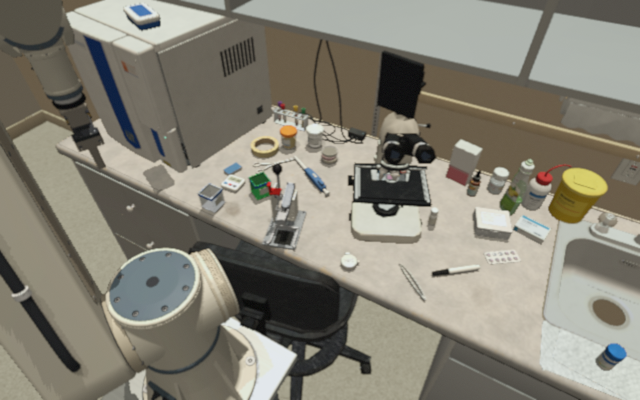

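View pics/top0.png

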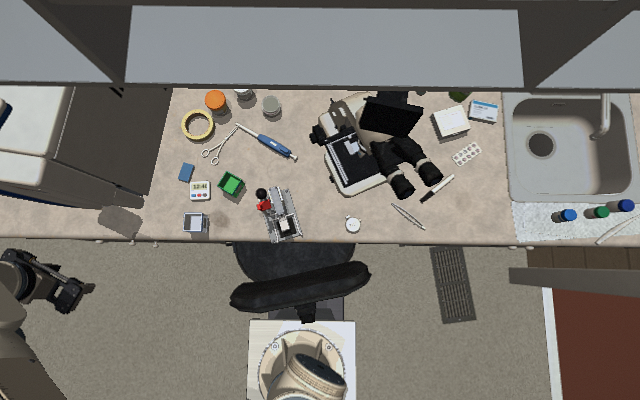

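```bash
python3 - <<'E'
import cv2
a=cv2.imread("pics/top0.png")[150:250,160:310]; b=cv2.imread("pics/scene0.png")[150:255,190:340]
cv2.imwrite("pics/c1.png",cv2.resize(a,None,fx=5,fy=5,interpolation=cv2.INTER_CUBIC)); cv2.imwrite("pics/c2.png",cv2.resize(b,None,fx=5,fy=5,interpolation=cv2.INTER_CUBIC))
E
```

```text
(no output)
```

View pics/c1.png

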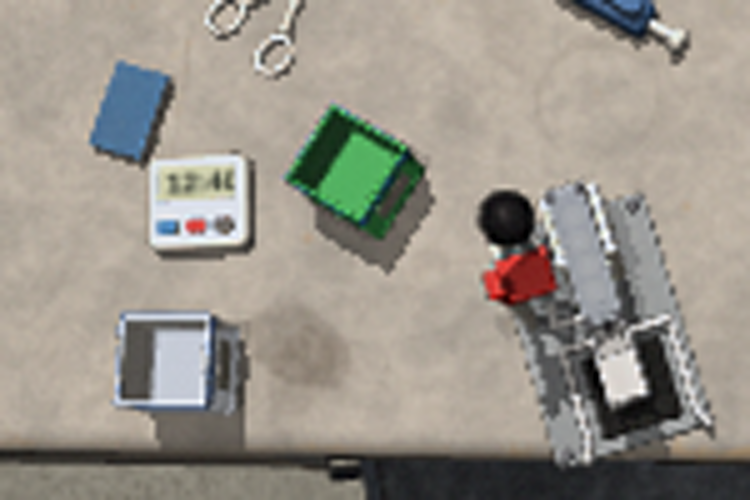

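View pics/c2.png

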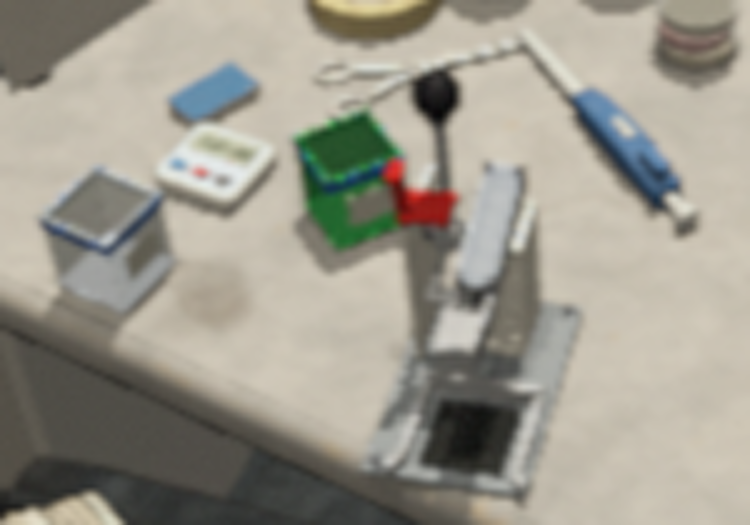

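```bash
cat > h.py <<'E'
import numpy as np, cv2
from plant import optics
C={}
def cal(n):
    if n not in C:
        c=optics.get_calibration(n); R=cv2.Rodrigues(c["rvec"])[0]; C[n]=(c["mtx"],c["k1"],R,np.array(c["tvec"]).reshape(3))
    return C[n]
def rays(n,uv):
    K,k,R,t=cal(n); uv=np.atleast_2d(np.asarray(uv,float))
    xy=cv2.undistortPoints(uv[:,None],K,np.array([k,0,0,0.]))[:,0]
    return -R.T@t, np.c_[xy,np.ones(len(xy))]   # camera-frame dirs, z=1
def onplane(n,uv,z):
    o,d=rays(n,uv); R=cal(n)[2]; w=d@R
    s=(z-o[2])/w[:,2]; return o+w*s[:,None]
def atdepth(n,uv,dep):
    o,d=rays(n,uv); R=cal(n)[2]; return o+(d*np.asarray(dep)[:,None])@R
def proj(n,P):
    K,k,R,t=cal(n)
    return cv2.projectPoints(np.atleast_2d(np.asarray(P,float)),cv2.Rodrigues(R)[0],t,K,np.array([k,0,0,0.]))[0][:,0]
def tri(uvs):  # list of (name,(u,v)) -> point, gap
    A=np.zeros((3,3));b=np.zeros(3);L=[]
    for n,uv in uvs:
        o,d=rays(n,uv); w=(d@cal(n)[2])[0]; w/=np.linalg.norm(w); M=np.eye(3)-np.outer(w,w); A+=M;b+=M@o;L.append((M,o))
    x=np.linalg.solve(A,b); return x,[float(np.linalg.norm(M@(x-o))) for M,o in L]
def cloud(n,d,box=None):
    v,u=np.mgrid[0:400,0:640]; P=atdepth(n,np.c_[u.ravel(),v.ravel()],d.ravel()).reshape(400,640,3)
    P[d<=0]=np.nan; return P
E
python3 - <<'E'
from h import *
np.set_printoptions(precision=1,suppress=True)
for n in ("top","scene"):
    z=np.load(f"pics/{n}0.npz");p,d=z["p"],z["d"];P=cloud(n,d);hsv=cv2.cvtColor(p,cv2.COLOR_RGB2HSV)
    m=np.zeros(d.shape,bool)
    print(n,"table z",P[215,235] if n=="top" else P[235,240])
    # red
    red=((hsv[...,0]<6)|(hsv[...,0]>174))&(hsv[...,1]>170)&(hsv[...,2]>90)
    box=(np.nan_to_num(P[...,1])>50)&(np.nan_to_num(P[...,1])<350)&(P[...,0]>300)&(P[...,0]<750)
    cn,lab,st,ce=cv2.connectedComponentsWithStats((red&box).astype(np.uint8))
    for i in range(1,cn):
        if st[i,4]>6: print("red",st[i],ce[i],np.nanmedian(P[lab==i],0),np.nanmin(P[lab==i],0),np.nanmax(P[lab==i],0))
    blk=(hsv[...,2]<45)&box&(P[...,2]>150)&(P[...,2]<260)
    cn,lab,st,ce=cv2.connectedComponentsWithStats(blk.astype(np.uint8))
    for i in range(1,cn):
        if st[i,4]>6: print("blk",st[i],ce[i],np.nanmedian(P[lab==i],0),np.nanmax(P[lab==i],0))
    # ortho image heights
E
python3 - <<'E'
from h import *
np.set_printoptions(precision=0,suppress=True,linewidth=250)
z=np.load("pics/top0.npz");P=cloud("top",z["d"])
print(P[180:246:2,250:306:2,2])
print("jar");print(P[208:236:2,178:214:2,2])
E
```

```text
top table z [464.4 216.7   0.6]
red [257 200  14  10  91] [264.  204.9] [477.4 108.8 130.6] [461.6  91.9 125.1] [492.1 124.5 161.4]
blk [256 189  11  10  85] [261.1 193.4] [496.3 107.4 206.5] [507.8 121.  213.7]
scene table z [386.8 187.8 -17.3]
red [267 182   3   5  11] [268.2 184.3] [467.1 120.4 158.9] [461.8 115.3  52.7] [559.5 197.5 160.8]
red [269 188  12   7  58] [274.3 191.1] [474.  108.2 131. ] [461.7  93.3 124.7] [489.8 118.7 147. ]
blk [273 166   8   9  45] [276.8 169.5] [490.4 102.6 203.6] [499.  115.  211.5]
[[   1.    1.   -1.    1.    1.    1.   -0.    0.   -2.    1.    1.   -1.    1.    0.   -0.   -1.   -1.    2.   -2.   -1.    0.   -3.    3.   -1.   -1.   -3.   -5.   nan]
 [  -0.    2.   -0.   -1.   -1.    1.    1.   -1.    3.    5.   -1.   -1.   -1.    1.    2.    3.   -1.    4.    1.    1.   -4.   -2.    3.    1.   -2.   -3.    0.   -0.]
 [  -2.   -3.    3.   -3.    2.    2.    1.   -1.    1.   -4.    2.    2.   -0.   -5.   -1.    2.   -2.    2.    1.    2.    3.    0.   -2.    3.    0.   -2.   -3.    2.]
 [   1.    2.    1.   -0.    1.    0.   -2.    2.   -3.    2.
[... 5424 characters left out ...]
54. 36. 16.  0.  1.  1.]
 [-1.  0.  0. 61. 47. 24. 15.  2.  3.  5.  4.  3. 59. 40. 12.  1. -1. -0.]
 [ 1.  0.  2. 60. 46. 25.  6.  1.  3.  6.  2.  5. 54. 35. 14.  0.  2. -1.]
 [ 1. -1.  1. 64. 44. 27.  9.  6.  2. -2.  3.  4. 54. 32. 10. -2. -2. -4.]
 [ 2. -1. -1. 60. 45. 24.  9.  1.  2.  3.  1.  3. 53. 33.  9.  1. -2.  0.]
 [ 3.  1.  1. 57. 43. 28.  7.  3.  4.  4.  1. 64. 51. 34. 11.  4. -1. -1.]
 [ 3. -3. -1. 60. 41. 25.  7.  4. -3.  1.  2. 61. 52. 31. 10. -0. -2. -2.]
 [ 1.  1.  0. 59. 62. 61. 62. 65. 63. 61. 60. 62. 42. 29.  6.  1.  0.  1.]
 [ 1.  2. -3. -2. -2. -1.  4. 10.  6.  3.  5.  9.  6.  7.  3. -1. -3.  3.]
 [-1. -1.  3. -1.  3.  1.  6.  3. -4.  1.  1.  2.  1. -0.  1.  3. -2. -1.]]
```

```bash
python3 - <<'E'
from h import *
np.set_printoptions(precision=1,suppress=True,linewidth=200)
for n in ("top","scene"):
    z=np.load(f"pics/{n}0.npz");P=cloud(n,z["d"]);X,Y,Z=[np.nan_to_num(P[...,i]) for i in range(3)]
    reg=(X>330)&(X<540)&(Y>-20)&(Y<150)
    if n=="top":
        m=(reg&(Z>3.5)&(Z<30)).astype(np.uint8); m=cv2.morphologyEx(m,cv2.MORPH_OPEN,np.ones((2,2)))
        Q=P[m>0][:,:2].astype(np.float32)
        cn,lab,st,ce=cv2.connectedComponentsWithStats(m); i=1+np.argmax(st[1:,4]); Q=P[lab==i][:,:2].astype(np.float32)
        print("plate rect",cv2.minAreaRect(Q),cv2.boxPoints(cv2.minAreaRect(Q)))
    m=reg&(Z>96)&(Z<110)&(X<440); Q=P[m]; print(n,"spout top",len(Q),cv2.minAreaRect(Q[:,:2].astype(np.float32)))
    m=reg&(Z>96)&(Z<135)&(Y<95); Q=P[m][:,:2]; 
    print(n,"chute",cv2.minAreaRect(Q.astype(np.float32)),cv2.fitLine(Q.astype(np.float32),cv2.DIST_HUBER,0,.01,.01).ravel())
    m=reg&(Z>12)&(Z<24)&(X<460);Q=P[m];print("rails",len(Q)); 
    if n=="top":
        v,u=np.nonzero(m); print(np.c_[u,v,Q][::3])
    m=(X>300)&(X<500)&(Y>200)&(Y<330)&(Z>56)&(Z<68);print(n,"jar rim",cv2.minAreaRect(P[m][:,:2].astype(np.float32)),np.median(P[m][:,2]))
    c=cv2.imread(f"pics/{n}0.png"); c=c[180:250,245:310] if n=="top" else c[160:250,255:310]
    cv2.imwrite(f"pics/d_{n}.png",cv2.resize(c,None,fx=6.6,fy=6.6,interpolation=cv2.INTER_CUBIC))
E
```

```text
plate rect ((451.5161437988281, 72.38140869140625), (145.1299591064453, 91.16990661621094), 26.913677215576172) [[366.2  80.2]
 [407.4  -1.1]
 [536.9  64.6]
 [495.6 145.9]]
top spout top 81 ((426.95330810546875, 54.9295768737793), (33.363521575927734, 22.37430191040039), 18.972618103027344)
top chute ((471.53192138671875, 74.26962280273438), (130.85562133789062, 39.73311996459961), 14.46951675415039) [  1.    0.3 476.9  70.5]
rails 83
[[294.  217.  459.   30.3  14.7]
 [276.  218.  454.5  85.6  19.3]
 [295.  218.  455.4  27.   18.8]
 [275.  219.  450.9  88.2  22.9]
 [290.  219.  452.8  42.8  12.1]
 [272.  220.  448.   97.7  20.2]
 [295.  220.  449.5  26.9  16.4]
 [273.  221.  445.5  95.   15.3]
 [272.  222.  442.3  97.9  16. ]
 [272.  223.  439.4  98.1  13.4]
 [273.  224.  436.2  94.7  15. ]
 [297.  224.  437.   20.4  17.7]
 [296.  225.  434.2  23.6  14.2]
 [274.  226.  430.1  91.5  14.6]
 [297.  227.  428.1  20.4  13.5]
 [275.  228.  423.8  88.   16.9]
 [274.  229.  420.8  91.2  14.6]
 [298.  229.  421.9  17.2  15. ]
 [275.  231.  414.5  87.7  16.8]
 [298.  231.  415.5  16.9  17.8]
 [276.  232.  411.5  84.6  16.3]
 [275.  233.  408.6  87.7  14.5]
 [301.  233.  409.6   7.6  16.5]
 [301.  234.  406.4   7.5  17.7]
 [277.  235.  402.4  81.2  16.1]
 [277.  238.  393.   80.6  19.7]
 [278.  239.  390.4  78.1  12.6]
 [276.  242.  381.1  83.9  13.2]]
top jar rim ((435.84857177734375, 314.6499938964844), (51.20920944213867, 26.45783805847168), 1.2564760446548462) 61.793320704221514
scene spout top 82 ((426.14019775390625, 52.662418365478516), (34.19073486328125, 23.38368034362793), 15.040605545043945)
scene chute ((471.1861267089844, 72.68121337890625), (131.32456970214844, 41.41245651245117), 13.658987998962402) [  1.    0.2 475.4  66.5]
rails 115
scene jar rim ((435.5705261230469, 312.8995361328125), (57.96525955200195, 29.234678268432617), 1.5733379125595093) 61.41261921844085
```

View pics/d_scene.png

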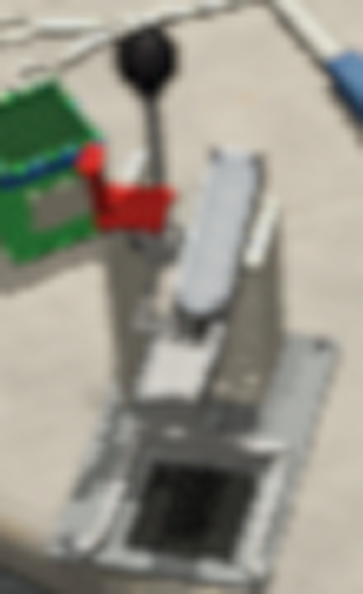

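View pics/d_top.png

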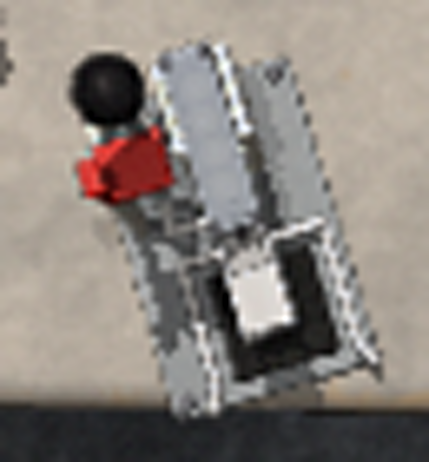

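```bash
python3 - <<'E'
from h import *
np.set_printoptions(precision=1,suppress=True,linewidth=200)
z=np.load("pics/top0.npz");P=cloud("top",z["d"]);X,Y,Z=[np.nan_to_num(P[...,i]) for i in range(3)]
# plate right edge (z 3..) rows: transition col plate->table, per row, at z=6
E=[];L=[]
for v in range(192,238):
    for side in (0,1):
        cols=[u for u in range(255,306) if 3.2<np.nanmedian(Z[v,max(u-1,0):u+2])<13]
        if not cols: continue
    E.append((cols[-1]+.5,v)); L.append((cols[0]-.5,v))
def fit(n,uv,zz):
    q=onplane(n,np.array(uv,float),zz)[:,:2].astype(np.float32)
    l=cv2.fitLine(q,cv2.DIST_HUBER,0,.01,.01).ravel(); nrm=np.array([-l[1],l[0]]); r=(q-l[2:])@nrm
    print("ang",np.degrees(np.arctan(l[1]/l[0])),"pt",l[2:],"res",np.std(r), q[0],q[-1]);
print("right plate edge");fit("top",E,6)
print("left");fit("top",[e for e in L if e[1]>222],6)
m=(X>380)&(X<452)&(Y>-10)&(Y<110)&(Z>12.5)&(Z<24)
th=np.radians(17);c,s=np.cos(th),np.sin(th);xr=X*c+Y*s;yr=-X*s+Y*c
v,u=np.nonzero(m)
for nm,sel in (("L",yr[v,u]>-55),("R",yr[v,u]<-90)):
    print(nm);fit("top",np.c_[u,v][sel],16); print(np.sort(yr[v,u][sel]),xr[v,u][sel].min(),xr[v,u][sel].max())
for n in("top","scene"):
    z=np.load(f"pics/{n}0.npz");P=cloud(n,z["d"]);X,Y,Z=[np.nan_to_num(P[...,i]) for i in range(3)];xr=X*c+Y*s;yr=-X*s+Y*c
    m=(Z>99)&(Z<109)&(X<440)&(X>390)&(Y>20)&(Y<90);print(n,"spout",np.percentile(xr[m],[0,2,10,90,98,100]),np.percentile(yr[m],[0,2,10,50,90,98,100]))
E
```

```text
right plate edge
ang 17.2583 pt [470.9  25.6] res 10.029341 [539.9  12. ] [397.7  30.9]
left
ang 18.417515 pt [417.8 111.9] res 1.3085 [439.9 119.2] [396.6 105.3]
L
ang 14.030182 pt [418.6  88.4] res 3.0551126 [451.6  95.1] [381.   80.6]
[-50.2 -47.5 -44.2 -43.3 -41.3 -40.5 -40.4 -40.2 -40.  -39.8 -39.4 -39.4 -39.4 -39.2 -39.1 -39.  -38.8 -38.5 -38.3 -38.1 -37.8 -37.7 -37.7 -37.6 -37.3 -37.1 -36.9 -36.7 -36.7 -36.6 -36.4 -36.1 -36.1
 -35.9 -35.8 -35.7 -35.6 -35.5 -34.7 -34.7 -34.3 -32.1 -31.1] 387.9359935706851 459.15900149531404
R
ang 21.70604 pt [429.   18.8] res 2.0008018 [449.5  27. ] [406.6   4.5]
[-114.6 -112.5 -111.6 -110.4 -109.5 -109.1 -108.6 -108.6 -108.3 -108.2 -107.8 -107.8 -107.4 -107.3 -107.  -106.9 -106.6 -106.1 -106.1 -105.6 -105.6 -105.3 -105.3 -104.8 -104.8 -104.4] 390.24987556430307 437.69563386449465
top spout [407.3 408.9 411.5 432.8 434.6 435.2] [-83.7 -83.1 -81.4 -71.6 -63.  -61.3 -60.9]
scene spout [405.9 407.8 408.8 432.9 437.2 440.4] [-85.6 -85.5 -84.1 -74.6 -64.6 -63.4 -62.9]
```

```bash
python3 - <<'E'
from h import *
np.set_printoptions(precision=1,suppress=True,linewidth=200)
th=np.radians(17.7);c,s=np.cos(th),np.sin(th);R=np.array([[c,s],[-s,c]])
T=lambda q:q[:,:2]@R.T
px=np.array([[185,255],[325,225],[190,416],[383,375],[285,58],[190,240],[212,410],[365,365]])/6.6+[245,180]
print("top z=16 backstop",T(onplane("top",px[:2],16)),"\nplate corners z6",T(onplane("top",px[2:5],6)))
ps=np.array([[283,445],[55,550],[265,588],[335,343],[110,550],[128,485],[160,432],[280,440]])/6.6+[255,160]
print("scene backstop z16",T(onplane("scene",ps[:1],16)),T(onplane("scene",ps[6:8],16)),"\nplate corners",T(onplane("scene",ps[1:4],6)))
for n in("top","scene"):
    z=np.load(f"pics/{n}0.npz");P=cloud(n,z["d"]);q=np.nan_to_num(P.reshape(-1,3));t=T(q);xr,yr=t.T;Z=q[:,2]
    m=(Z>13)&(Z<25)&(yr>-108)&(yr<-40)&(abs(yr+73)>0)&(xr>420)&(xr<470);print(n,"backstop cand",np.c_[xr,yr,Z][m][:25])
    m=(Z>3.5)&(Z<25)&(yr>-128)&(yr<-20)&(xr<400)&(xr>370);print(n,"front", np.percentile(xr[m],[0,2,5,10]),"x by y",[(y,xr[m&(abs(yr-y)<6)].min()) for y in(-110,-95,-80,-65,-50)])
    m=(Z>99)&(Z<109)&(xr<440)&(xr>400)&(abs(yr+77)<25);print(n,"spout",np.percentile(xr[m],[0,2,10,90]),np.percentile(yr[m],[0,2,10,50,90,98,100]))
    m=(Z>180)&(abs(xr-505)<60)&(abs(yr+45)<40);Q=q[m]
    # sphere fit
    A=np.c_[2*Q,np.ones(len(Q))];sol=np.linalg.lstsq(A,(Q**2).sum(1),rcond=None)[0];print(n,"knob fit",sol[:3],np.sqrt(sol[3]+sol[:3]@sol[:3]),len(Q),T(sol[None,:3]))
    print("max z",Q[:,2].max(), "mean",Q.mean(0))
E
```

```text
top z=16 backstop [[ 460.2  -47.1]
 [ 454.8 -113.9]] 
plate corners z6 [[ 388.1  -27.9]
 [ 380.2 -119.8]
 [ 539.2 -118.3]]
scene backstop z16 [[ 462.8 -112. ]] [[ 459.1  -55.4]
 [ 465.4 -110. ]] 
plate corners [[ 391.4  -25.6]
 [ 389.5 -121.4]
 [ 538.4 -118.7]]
top backstop cand [[ 460.4 -105.3   19.8]
 [ 460.5  -95.5   17.3]
 [ 459.3  -98.5   19. ]
 [ 458.4 -101.5   19.6]
 [ 457.  -104.5   22.5]
 [ 455.9 -107.5   24.4]
 [ 458.9  -88.8   19.9]
 [ 458.   -91.8   20.1]
 [ 457.   -94.7   20.8]
 [ 455.8  -97.7   23. ]
 [ 455.5 -100.6   18.3]
 [ 455.9  -87.9   20.2]
 [ 459.6  -53.8   21.1]
 [ 459.   -56.6   19.3]
 [ 457.8  -59.7   21.8]
 [ 458.6  -47.    20. ]
 [ 458.   -49.8   18.1]
 [ 456.4  -53.    22.9]
 [ 456.1  -55.7   18.8]
 [ 457.2  -40.3   21.3]
 [ 456.5  -43.2   20.2]
 [ 455.9  -46.    18.4]
 [ 455.2  -48.9   16.9]
 [ 453.9  -42.1   17.1]
 [ 453.3  -44.9   15.3]]
top front [387.4 388.6 389.5 390.4] x by y [(-110, np.float64(387.36655975176643)), (-95, np.float64(390.7582466742463)), (-80, np.float64(390.35585113703047)), (-65, np.float64(390.75652567920815)), (-50, np.float64(38
[... 512 characters left out ...]
4]
 [454.6 -59.3  19.4]
 [457.3 -61.5  17. ]
 [458.4 -64.2  16.4]
 [455.9 -68.2  20. ]
 [458.9 -70.3  17.2]
 [457.5 -73.9  19.6]
 [455.2 -77.8  23. ]
 [458.  -80.   20.4]
 [456.7 -83.5  22.7]
 [455.7 -87.   24.6]
 [457.7 -89.4  22.9]
 [459.3 -92.   21.7]]
scene front [377.4 385.  387.4 388.6] x by y [(-110, np.float64(377.40304047853516)), (-95, np.float64(388.5868076701396)), (-80, np.float64(387.30017729117185)), (-65, np.float64(390.3339957484511)), (-50, np.float64(389.03545243406177))]
scene spout [405.  406.9 407.9 432.2] [-90.8 -90.7 -89.4 -79.9 -69.7 -68.5 -68.2]
scene knob fit [499.4 108.3 197.5] 14.580554435350507 96 [[508.7 -48.7]]
max z 213.92941754173614 mean [494.1 104.2 202.4]
```

```bash
python3 - <<'E'
from h import *
np.set_printoptions(precision=1,suppress=True,linewidth=200)
th=np.radians(17.7);c,s=np.cos(th),np.sin(th);R=np.array([[c,s],[-s,c]]);S=np.array([427.2,54.4])
T=lambda q:np.c_[(q[:,:2]-S)@R.T,q[:,2]]
for n in("top","scene"):
    z=np.load(f"pics/{n}0.npz");p=z["p"];P=cloud(n,z["d"]);hsv=cv2.cvtColor(p,cv2.COLOR_RGB2HSV)
    X,Y,Z=[np.nan_to_num(P[...,i]) for i in range(3)]
    red=((hsv[...,0]<8)|(hsv[...,0]>172))&(hsv[...,1]>140)&(hsv[...,2]>60)&(abs(X-475)<40)&(abs(Y-108)<40)
    t=T(P[red]); up=t[:,2]>137
    print(n,"tab",len(t[up]),t[up].min(0),t[up].max(0),np.median(t[up],0)); print("bar",np.percentile(t[~up],[3,50,97],axis=0))
    print(t[up])
    m=(X>380)&(X<500)&(Y>270)&(Y<370)&(Z>57)&(Z<68);q=P[m];print(n,"jar rim",cv2.minAreaRect(q[:,:2].astype(np.float32)),np.median(q[:,2]))
print("knob tri",tri([("top",(261.1,193.4)),("scene",(276.8,169.5))]))
# jar rim corners by blue mask
for n in("top","scene"):
    z=np.load(f"pics/{n}0.npz");p=z["p"];hsv=cv2.cvtColor(p,cv2.COLOR_RGB2HSV)
    bl=(hsv[...,0]>100)&(hsv[...,0]<125)&(hsv[...,1]>80); m=np.zeros_like(bl)
    (m.__setitem__((slice(205,240),slice(178,212)),1) if n=="top" else m.__setitem__((slice(180,215),slice(195,228)),1))
    v,u=np.nonzero(bl&m.astype(bool)); h=cv2.convexHull(np.c_[u,v].astype(np.int32))
    a,tr=cv2.minEnclosingTriangle(h) if False else (0,0)
    q=cv2.approxPolyDP(h,4,True)[:,0]; print(n,len(u),q, onplane(n,q,62)[:,:2] )
E
```

```text
top tab 21 [ 52.3  46.4 137.3] [ 66.7  54.4 161.4] [ 59.7  49.5 157.6]
bar [[ 53.2  21.3 125.8]
 [ 65.7  33.8 129.7]
 [ 77.   46.7 133.3]]
[[ 66.7  49.5 157.6]
 [ 65.6  46.7 159.4]
 [ 65.   52.9 156.9]
 [ 64.   50.2 158.1]
 [ 62.6  47.3 161.4]
 [ 66.4  46.9 137.3]
 [ 61.6  53.2 160.9]
 [ 60.9  50.7 160.2]
 [ 60.4  48.2 158.9]
 [ 62.8  47.2 142.1]
 [ 59.7  54.4 156.8]
 [ 58.1  51.3 161.1]
 [ 58.   49.1 157.5]
 [ 57.2  46.5 157.4]
 [ 55.6  52.2 160.2]
 [ 55.4  49.9 157.1]
 [ 54.3  47.1 158.9]
 [ 57.2  46.4 138.5]
 [ 52.9  52.9 160.5]
 [ 52.9  50.6 156.7]
 [ 52.3  48.2 155.2]]
top jar rim ((435.6710205078125, 329.7801818847656), (51.32568359375, 56.20415496826172), 0.5918216109275818) 61.625413592585346
scene tab 24 [ 51.8  44.1 137.9] [ 66.6  53.5 160.8] [ 54.9  47.9 151.7]
bar [[ 51.8  22.2 127.2]
 [ 62.1  34.7 130.8]
 [ 77.   46.3 133.7]]
[[ 66.6  51.  159.4]
 [ 61.9  52.5 159.6]
 [ 61.8  49.5 160.2]
 [ 58.6  51.6 158.9]
 [ 57.3  48.1 160.8]
 [ 55.   53.5 158. ]
 [ 53.9  50.1 159.6]
 [ 54.9  47.5 159.2]
 [ 52.2  49.8 157.4]
 [ 52.8  47.1 157.4]
 [ 51.9  50.1 153.8]
 [ 52.7  47.4 153.6]
 [ 57.1  46.1 149.8]
 [ 55.8  48.9 146.7]
 [ 56.   46.  147. ]
 [ 63.   45.7 140.6]
 [ 51.8  47.7 146.7]
 [ 53.6  45.5 145.4]
 [ 61.4  45.5 138.2]
 [ 52.7  48.5 141.8]
 [ 53.4  45.7 141.7]
 [ 57.   44.1 138.7]
 [ 52.   48.5 138.6]
 [ 53.3  46.  137.9]]
scene jar rim ((435.59942626953125, 327.3902893066406), (58.04071807861328, 57.708900451660156), 0.27638742327690125) 61.61732078662607
knob tri (array([498.3, 109.3, 194.2]), [0.08355533473352769, 0.083555334733619])
top 18 [[201 231]
 [187 231]
 [184 213]
 [202 214]] [[407.7 301.5]
 [407.1 342.8]
 [460.5 355.6]
 [458.3 301.8]]
scene 3 [[201 196]
 [220 191]] [[404.9 336.6]
 [450.9 300. ]]
```

```bash
cat >> h.py <<'E'
TH=np.radians(17.7);SEAT=np.array([427.2,54.4,6.0])
def rot(yaw,phi):  # phi: degrees below horizontal
    f=np.array([np.cos(yaw),np.sin(yaw),0]);y=np.array([-np.sin(yaw),np.cos(yaw),0]);p=np.radians(phi)
    x=np.cos(p)*f-np.sin(p)*np.array([0,0,1.]);return np.c_[x,y,np.cross(x,y)]
RS=rot(TH,90)
def W(p): # seat-xy, world-z above seat plane -> world
    c,s=np.cos(TH),np.sin(TH);return SEAT+np.array([p[0]*c-p[1]*s,p[0]*s+p[1]*c,p[2]])
def tcp(g,R): return np.asarray(g)+19*R[:,0]
E
python3 - <<'E'
from h import *
from plant import ik,bot
np.set_printoptions(precision=2,suppress=True)
for phi in (45,55,60,70,90):
    R0=rot(np.radians(.4),phi);R1=rot(TH,phi);J=np.array([435,328.5,38])
    L={"pick":(tcp(J,R0),R0),"pre":(tcp(J,R0)-90*R0[:,0],R0),"up":(tcp(J,R0)+[0,0,60],R0),
     "front":(tcp(W([-80,0,48]),R1),R1),"fronthi":(tcp(W([-80,0,110]),R1),R1),"place":(tcp(W([2,0,38]),R1),R1),"back":(tcp(W([2,0,38]),R1)-80*R1[:,0],R1),
     "catch":(W([63,93-6,140]),R1),"catchend":(W([63,126,120]),R1),"knob":(tcp(W([85,30,192]),R1),R1),"knobend":(tcp(W([29,30,176]),R1),R1)}
    print(phi,{k:(None if ik(*v) is None else np.array(ik(*v))) for k,v in L.items()})
E
```

```text
45 {'pick': None, 'pre': None, 'up': None, 'front': None, 'fronthi': None, 'place': None, 'back': None, 'catch': array([ 0.35, -0.07,  2.58,  3.31,  0.15,  1.43]), 'catchend': array([0.53, 0.01, 2.59, 3.75, 0.28, 1.14]), 'knob': None, 'knobend': array([ 0.05, -0.18,  2.58,  1.67,  0.19,  2.85])}
55 {'pick': None, 'pre': array([ 1.1 ,  0.2 ,  2.29, -1.06,  0.62,  0.4 ]), 'up': array([ 0.98,  0.26,  2.25, -1.13,  0.55,  0.37]), 'front': None, 'fronthi': None, 'place': array([-0.06,  0.24,  2.61,  2.5 ,  0.35,  1.87]), 'back': array([-0.15, -0.1 ,  2.63,  1.38,  0.26,  2.95]), 'catch': array([ 0.34, -0.1 ,  2.44, -0.09,  0.19, -1.46]), 'catchend': array([ 0.49, -0.04,  2.46, -0.7 ,  0.16, -0.73]), 'knob': array([ 0.14, -0.11,  2.34,  0.31,  0.32, -2.01]), 'knobend': array([ 0.1 , -0.19,  2.45,  0.4 ,  0.31, -2.13])}
60 {'pick': array([ 0.92,  0.37,  2.23, -1.15,  0.45,  0.38]), 'pre': array([ 1.02,  0.17,  2.24, -0.84,  0.6 ,  0.12]), 'up': array([ 0.92,  0.25,  2.2 , -0.89,  0.53,  0.1 ]), 'front': None, 'fronthi': array([-0.17, -0.21,  2.61,  0.73,  0.35, -2.7 ]), 'place': array([-0.0
[... 968 characters left out ...]
 -0.1 ,  2.25,  0.09,  0.65, -1.78])}
90 {'pick': array([ 0.64,  0.43,  1.93, -0.  ,  0.78, -0.93]), 'pre': array([ 0.64,  0.3 ,  1.87, -0.  ,  0.97, -0.93]), 'up': array([ 0.64,  0.34,  1.89, -0.  ,  0.91, -0.93]), 'front': array([ 0.08,  0.15,  2.31, -0.  ,  0.68, -1.8 ]), 'fronthi': array([ 0.08,  0.03,  2.25, -0.  ,  0.86, -1.8 ]), 'place': array([ 0.12,  0.28,  2.16, -0.  ,  0.7 , -1.76]), 'back': array([ 0.12,  0.14,  2.1 , -0.  ,  0.9 , -1.76]), 'catch': array([ 0.32,  0.17,  1.95, -0.  ,  1.02, -1.56]), 'catchend': array([ 0.4 ,  0.2 ,  1.97, -0.  ,  0.98, -1.48]), 'knob': array([ 0.21,  0.17,  1.87, -0.  ,  1.1 , -1.67]), 'knobend': array([ 0.2 ,  0.1 ,  1.99, -0.  ,  1.05, -1.68])}
```

```bash
python3 - <<'E'
from h import *
from plant import bot,fingers,optics
np.set_printoptions(precision=1,suppress=True)
R0=rot(np.radians(.4),70);J=np.array([435.5,328.5,43]);t=tcp(J,R0)
bot.movep(t-80*R0[:,0],R0)
p,d=optics.camera("scene");cv2.imwrite("pics/s1.png",p[:,:,::-1]);p,d=optics.camera("top");cv2.imwrite("pics/t1.png",cv2.resize(p[140:260,140:320,::-1],None,fx=4,fy=4))
s=bot.sense();print(s["time_s"],s["tool_pos"],t-80*R0[:,0])
E
```

```text
1.2583 [415.2 330.  101. ] [414.6 328.4 100.3]
```

View pics/s1.png

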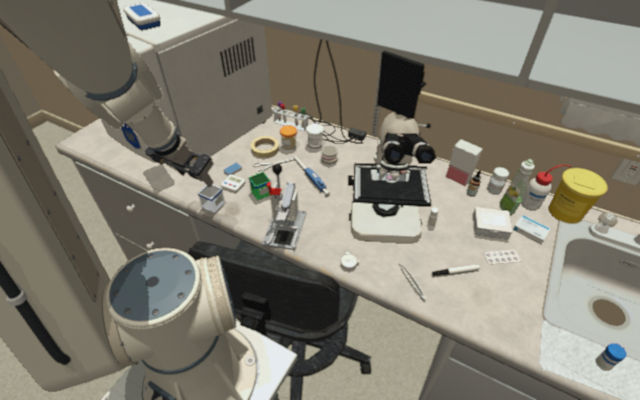

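View pics/t1.png

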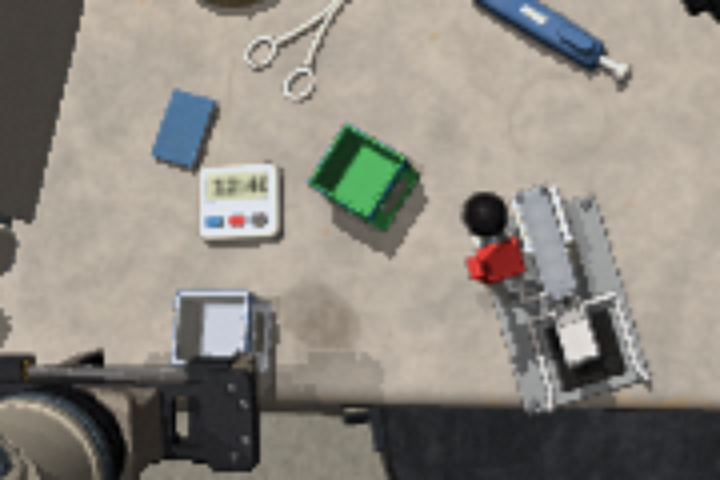

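```bash
python3 - <<'E'
from h import *
from plant import bot,optics
np.set_printoptions(precision=1,suppress=True)
s=bot.sense();R=s["tcp_rot"];t=s["tool_pos"];print(s["time_s"],t,R,s["grip_width"])
for n in("scene","top"):print(n,proj(n,[t,t-88*R[:,0],t+46*R[:,1],t-46*R[:,1]]))
p,d=optics.camera("scene");cv2.imwrite("pics/s2.png",cv2.resize(p[100:260,130:330,::-1],None,fx=4,fy=3.75))
E
```

```text
1.2583 [415.2 330.  101. ] [[ 0.3 -0.   0.9]
 [ 0.   1.   0. ]
 [-0.9  0.   0.3]] 91.77787499724086
scene [[202.3 185.4]
 [189.3 170.2]
 [190.6 180.4]
 [214.4 190.5]]
top [[187.1 227.1]
 [175.6 235.6]
 [170.9 226.9]
 [203.2 227.2]]
```

View pics/s2.png

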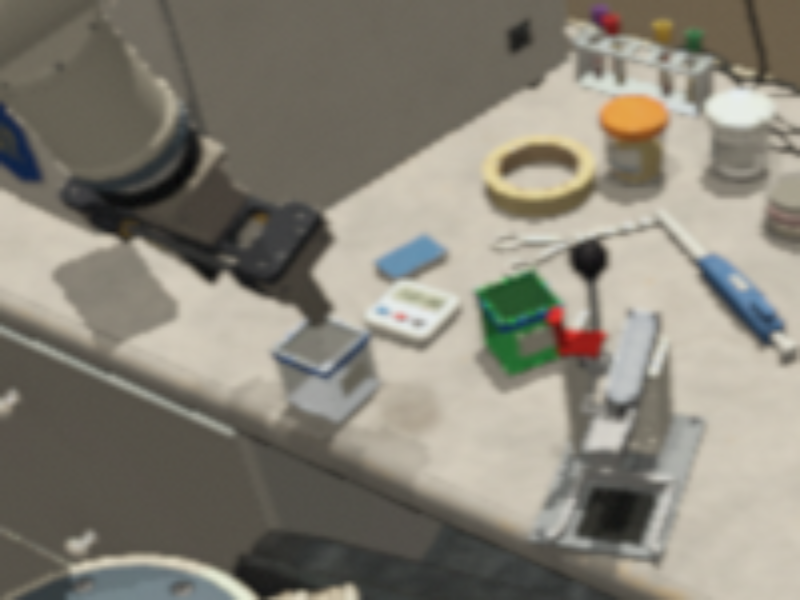

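```bash
python3 - <<'E'
from h import *
from plant import bot,optics
np.set_printoptions(precision=0,suppress=True,linewidth=220)
s=bot.sense();R=s["tcp_rot"];t=s["tool_pos"]
for n in("scene","top"):
    p,d=optics.camera(n);P=cloud(n,d);q=(P-t)@R
    m=(abs(q[...,0]+20)<50)&(abs(q[...,1])<80)&(abs(q[...,2])<30)&(P[...,2]>66)
    v,u=np.nonzero(m);print(n,m.sum());k=np.argsort(-q[m][:,0])[:14];print(np.c_[u,v,q[m]][k])
    for sg in(1,-1):
        mm=m&(q[...,1]*sg>30); print(sg,mm.sum(),np.nanpercentile(q[mm],[2,50,98],axis=0) if mm.sum() else "")
E
```

```text
scene 80
[[186. 172. -39.  47.   7.]
 [184. 175. -39.  46.  -4.]
 [184. 174. -41.  47.  -2.]
 [210. 187. -41. -55.  -7.]
 [185. 173. -42.  45.   2.]
 [183. 176. -44.  43.  -9.]
 [183. 175. -45.  44.  -7.]
 [184. 172. -45.  48.   3.]
 [212. 184. -45. -58.   2.]
 [180. 174. -45.  55.  -8.]
 [208. 186. -46. -51.  -8.]
 [185. 172. -46.  44.   4.]
 [211. 186. -46. -60.  -5.]
 [182. 175. -46.  46.  -9.]]
1 37 [[-69.  42.  -9.]
 [-53.  46.  -5.]
 [-39.  58.   9.]]
-1 43 [[-69. -63.  -8.]
 [-58. -60.  -2.]
 [-45. -48.  10.]]
top 31
[[165. 227. -39.  47.  10.]
 [202. 228. -40. -55.   8.]
 [165. 228. -41.  46.   8.]
 [165. 229. -42.  46.   5.]
 [201. 228. -43. -53.   9.]
 [165. 230. -44.  45.   3.]
 [165. 231. -44.  46.   0.]
 [199. 228. -46. -48.  10.]
 [164. 228. -46.  47.   9.]
 [164. 231. -49.  46.   1.]
 [161. 228. -49.  54.  10.]
 [160. 228. -49.  56.  10.]
 [162. 228. -49.  51.  10.]
 [163. 228. -50.  48.  10.]]
1 27 [[-69.  44.   1.]
 [-56.  46.   9.]
 [-40.  57.  11.]]
-1 4 [[-55. -55.   8.]
 [-44. -54.   9.]
 [-40. -49.  10.]]
```

```bash
cat >> h.py <<'E'
def fing(tag):
    from plant import bot
    s=bot.sense();R=s["tcp_rot"];t=s["tool_pos"];print(tag,s["time_s"],s["grip_width"],t)
    for n in("scene","top"):
        p,d=optics.camera(n);P=cloud(n,d);q=(P-t)@R
        m=(abs(q[...,0]+20)<50)&(abs(q[...,1])<80)&(abs(q[...,2])<30)&(P[...,2]>66)
        a=q[m];a=a[np.argsort(-a[:,0])];print(n,len(a),a[:6].round(0).tolist())
        cv2.imwrite(f"pics/{tag}_{n}.png",cv2.resize(p[130:250,150:300,::-1],None,fx=5,fy=5))
E
python3 - <<'E'
from h import *
from plant import fingers
fingers.clamp(); fing("shut")
E
```

```text
shut 2.7583 0.36727448016825043 [414.61964657 328.39541213 100.32052066]
scene 28 [[-41.0, 10.0, -7.0], [-42.0, 1.0, -8.0], [-42.0, -10.0, -7.0], [-45.0, -11.0, -5.0], [-46.0, -6.0, -8.0], [-47.0, -15.0, -5.0]]
top 21 [[-43.0, -10.0, 9.0], [-43.0, -5.0, 9.0], [-43.0, 11.0, 9.0], [-44.0, 8.0, 9.0], [-46.0, -9.0, 10.0], [-47.0, -4.0, 10.0]]
```

View pics/shut_scene.png

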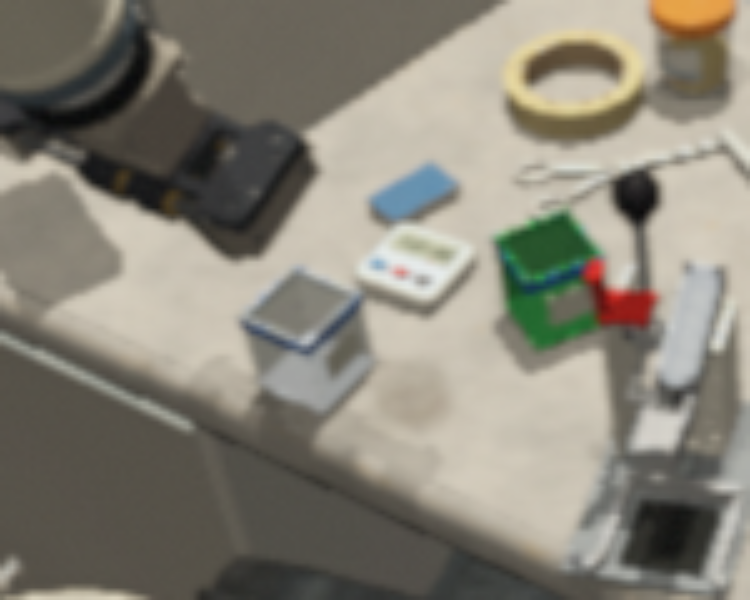

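```bash
python3 - <<'E'
from h import *
from plant import bot
np.set_printoptions(precision=0,suppress=True,linewidth=200)
s=bot.sense();R=s["tcp_rot"];t=s["tool_pos"]
for n in("scene","top"):
    p,d=optics.camera(n);P=cloud(n,d);q=(P-t)@R
    m=(q[...,0]<-30)&(q[...,0]>-260)&(abs(q[...,1])<110)&(abs(q[...,2])<90)&(P[...,2]>75);a=q[m]
    print(n,len(a))
    for x0 in range(-260,-30,10):
        b=a[(a[:,0]>=x0)&(a[:,0]<x0+10)]
        if len(b): print(x0,len(b),"y",b[:,1].min(),b[:,1].max(),"z",b[:,2].min(),b[:,2].max())
E
```

```text
scene 1624
-260 105 y -43.42096539862708 12.516277299130207 z -39.48735087998247 38.230517269527
-250 42 y -42.357337124573114 7.655508771999984 z -38.994432946643634 38.382686886426455
-240 47 y -37.516756982218375 -2.4072615426805957 z -34.961971514734174 31.169956167038812
-230 153 y -40.68820684502496 10.363800358710815 z -36.409718883268184 34.692014945348916
-220 133 y -43.59318742496781 -10.473320798791969 z -30.10216231151157 32.59706506913217
-210 48 y -44.17707371002823 -14.252422242338204 z -29.38266685389335 31.483281688085544
-200 44 y -44.69796084556162 -28.179051305421012 z -20.31334936792518 20.23663966918225
-190 65 y -44.002500335815505 12.571741339664106 z -22.815320540230488 21.786007049786683
-180 371 y -98.48649737101059 94.11233973101346 z -29.585366243531173 31.32128711123532
-170 187 y -97.572245145382 92.27231373528589 z -30.024038476913596 31.73462726005578
-160 120 y -95.6530726867911 92.38087027497228 z -31.04055442803115 32.86366409692477
-150 154 y -91.1717904274137 86.1383015548004 z -30.964093513290333 29.880308766528596
-140 94 y -89.7805724151078 85
[... 1548 characters left out ...]
6547061
-150 161 y -87.43484986230233 84.86659351350269 z -20.4531230518211 32.30788434650678
-140 44 y -86.81052525481627 84.00358495088277 z -28.930231983002116 32.16317371966299
-130 8 y -86.73119701787763 79.18435659131087 z -19.061326108614374 28.963630155782514
-90 1 y -13.351275932682288 -13.351275932682288 z 11.432822103974166 11.432822103974166
-80 2 y -15.568888151353732 -14.167585447292915 z 9.187860846360229 10.100590722344553
-70 5 y -14.897701440647731 -7.745295977390635 z 6.560760961670179 10.048178682090935
-60 4 y -13.30347907180049 -3.343586332569126 z 6.121351878837556 10.154640525949594
-50 10 y -12.772911016913595 11.373512701133611 z 8.401988924374807 10.942125296065301
```

```bash
cat >> h.py <<'E'
D=40.0  # reported TCP lies D beyond the real finger tips (measured in both views)
def tcp(g,R): return np.asarray(g)+(19+D)*R[:,0]   # g: real grasp point
def tip(g,R): return np.asarray(g)+D*R[:,0]        # g: real tip point
E
python3 - <<'E'
from h import *
from plant import ik,bot
np.set_printoptions(precision=2,suppress=True)
for phi in (60,65,70):
    R0=rot(np.radians(.4),phi);R1=rot(TH,phi);J=np.array([435.5,328.5,43])
    L={"pick":(tcp(J,R0),R0),"pre":(tcp(J,R0)-80*R0[:,0],R0),"up":(tcp(J,R0)+[0,0,80],R0),
     "front":(tcp(W([-80,0,48]),R1),R1),"fronthi":(tcp(W([-80,0,110]),R1),R1),"place":(tcp(W([2,0,43]),R1),R1),"back":(tcp(W([2,0,43]),R1)-80*R1[:,0],R1),
     "catch":(tip(W([63,93-6,140]),R1),R1),"catchend":(tip(W([63,126,120]),R1),R1),"knob":(tcp(W([85,30,192]),R1),R1),"knobend":(tcp(W([29,30,176]),R1),R1)}
    print(phi,{k:(None if ik(*v) is None else np.array(ik(*v))) for k,v in L.items()})
E
```

```text
60 {'pick': array([ 0.89,  0.45,  2.22, -1.3 ,  0.41,  0.51]), 'pre': array([ 0.96,  0.27,  2.24, -0.98,  0.52,  0.23]), 'up': array([ 0.89,  0.28,  2.18, -0.92,  0.5 ,  0.09]), 'front': None, 'fronthi': None, 'place': array([0.01, 0.32, 2.53, 2.51, 0.25, 1.92]), 'back': None, 'catch': array([ 0.33,  0.03,  2.37, -0.06,  0.22, -1.49]), 'catchend': array([ 0.46,  0.09,  2.38, -0.45,  0.17, -0.99]), 'knob': array([ 0.16,  0.01,  2.27,  0.22,  0.34, -1.9 ]), 'knobend': array([ 0.14, -0.05,  2.39,  0.3 ,  0.3 , -2.01])}
65 {'pick': array([ 0.84,  0.44,  2.18, -0.98,  0.39,  0.16]), 'pre': array([ 0.9 ,  0.26,  2.19, -0.73,  0.52, -0.07]), 'up': array([ 0.84,  0.28,  2.14, -0.68,  0.52, -0.18]), 'front': array([-0.07,  0.21,  2.62,  2.09,  0.18,  2.26]), 'fronthi': array([-0.07, -0.04,  2.57,  0.66,  0.26, -2.56]), 'place': array([0.03, 0.29, 2.47, 1.92, 0.12, 2.54]), 'back': array([-0.  ,  0.02,  2.48,  0.54,  0.25, -2.38]), 'catch': array([ 0.33,  0.05,  2.31, -0.03,  0.35, -1.53]), 'catchend': array([ 0.45,  0.09,  2.32, -0.2 ,  0.3 , -1.26]), 'knob': array([ 0.17,  0.03,  2.21,  0.13,  0.46, -1.81]), 'knobend': array([ 0.15, -0.03,  2.33,  0.17,  0.42, -1.87])}
70 {'pick': array([ 0.8 ,  0.43,  2.14, -0.67,  0.4 , -0.18]), 'pre': array([ 0.84,  0.26,  2.14, -0.5 ,  0.56, -0.34]), 'up': array([ 0.8 ,  0.28,  2.1 , -0.47,  0.56, -0.41]), 'front': array([-0.03,  0.18,  2.56,  1.06,  0.13, -2.95]), 'fronthi': array([-0.03, -0.03,  2.51,  0.34,  0.35, -2.21]), 'place': array([ 0.06,  0.28,  2.41,  0.67,  0.14, -2.48]), 'back': array([ 0.03,  0.04,  2.41,  0.26,  0.37, -2.08]), 'catch': array([ 0.33,  0.07,  2.24, -0.02,  0.48, -1.54]), 'catchend': array([ 0.44,  0.11,  2.26, -0.1 ,  0.43, -1.36]), 'knob': array([ 0.18,  0.06,  2.15,  0.08,  0.58, -1.75]), 'knobend': array([ 0.16, -0.01,  2.27,  0.1 ,  0.54, -1.79])}
```

```bash
python3 - <<'E'
from h import *
from plant import bot,fingers,ik
np.set_printoptions(precision=2,suppress=True)
PHI=78;R0=rot(np.radians(.4),PHI);R1=rot(TH,PHI);J=np.array([435.5,328.5,43])
for k in [(tcp(W([-85,0,48]),R1),R1),(tcp(W([2,0,43]),R1),R1)]: print(ik(*k))
fingers.open_jaws()
bot.movep(tcp(J,R0)-62*R0[:,0],R0); fing("pre")
bot.line_to(tcp(J,R0)-25*R0[:,0],v=80)
fing("mid");print(bot.sense()["ft_force"])
E
```

```text
[ 0.02  0.18  2.48  0.21  0.28 -2.06]
[ 0.09  0.29  2.32  0.14  0.33 -1.92]
pre 4.6917 92.26461196847973 [435.22 327.53  44.97]
scene 96 [[-23.0, 23.0, 1.0], [-26.0, -24.0, -22.0], [-27.0, 22.0, -23.0], [-40.0, -53.0, -7.0], [-40.0, -51.0, -8.0], [-41.0, 45.0, -6.0]]
top 0 []
mid 5.4 92.12017952170638 [442.43 328.54   9.65]
scene 37 [[-56.0, 46.0, 10.0], [-58.0, 45.0, -0.0], [-60.0, 51.0, -8.0], [-60.0, 46.0, 7.0], [-60.0, -60.0, -8.0], [-60.0, 47.0, -2.0]]
top 0 []
[ 0.22 -0.07  0.68]
```

View pics/mid_scene.png

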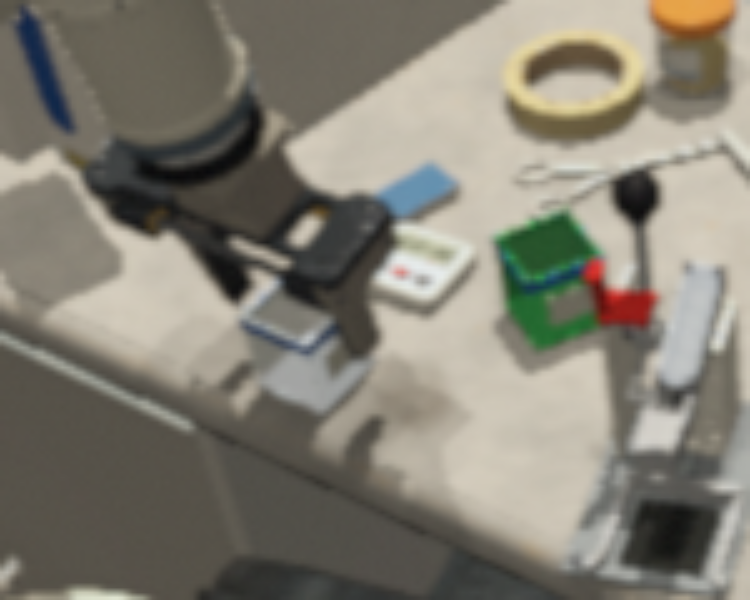

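View pics/mid_top.png

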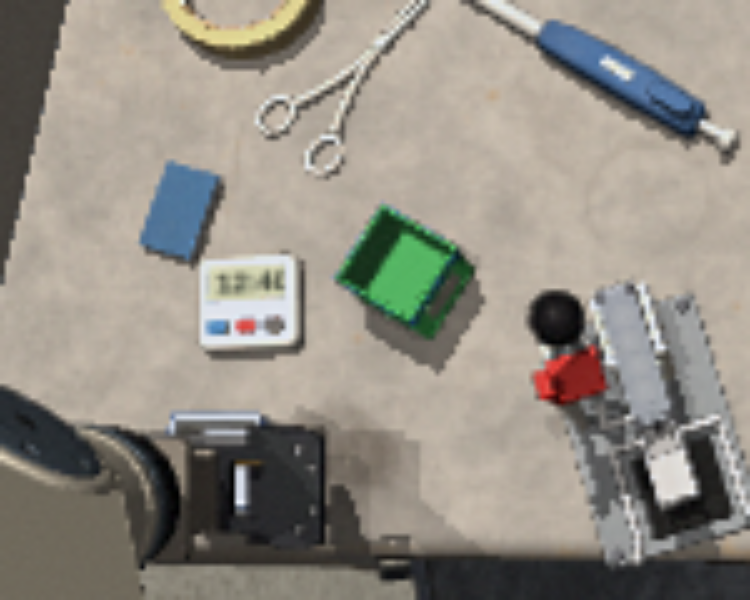

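```bash
python3 - <<'E'
from h import *
from plant import bot,fingers
np.set_printoptions(precision=2,suppress=True)
PHI=78;R0=rot(np.radians(.4),PHI);J=np.array([435.5,328.5,43])
bot.line_to(tcp(J,R0),v=60); print(bot.sense()["ft_force"],bot.sense()["tool_pos"])
fingers.clamp(); s=bot.sense();print(s["grip_width"],s["ft_force"])
bot.line_to(tcp(J,R0)+[0,0,75],v=120);s=bot.sense();print(s["time_s"],s["grip_width"],s["ft_force"]);fing("lift")
E
```

```text
[-0.24 -0.26 -0.52] [447.59 328.32 -15.18]
53.648278877925975 [-0.66 -0.68  2.39]
7.5 53.7228500099771 [ 0.67 -0.44 -1.17]
lift 7.5 53.7228500099771 [447.36 328.25  59.77]
scene 270 [[-13.0, -28.0, 16.0], [-15.0, -28.0, 6.0], [-15.0, -28.0, 10.0], [-15.0, -27.0, 17.0], [-16.0, -27.0, 13.0], [-17.0, -26.0, 20.0]]
top 30 [[-30.0, 25.0, 19.0], [-31.0, 22.0, 19.0], [-32.0, 19.0, 19.0], [-32.0, 16.0, 19.0], [-36.0, 12.0, 19.0], [-41.0, 24.0, 20.0]]
```

View pics/lift_scene.png

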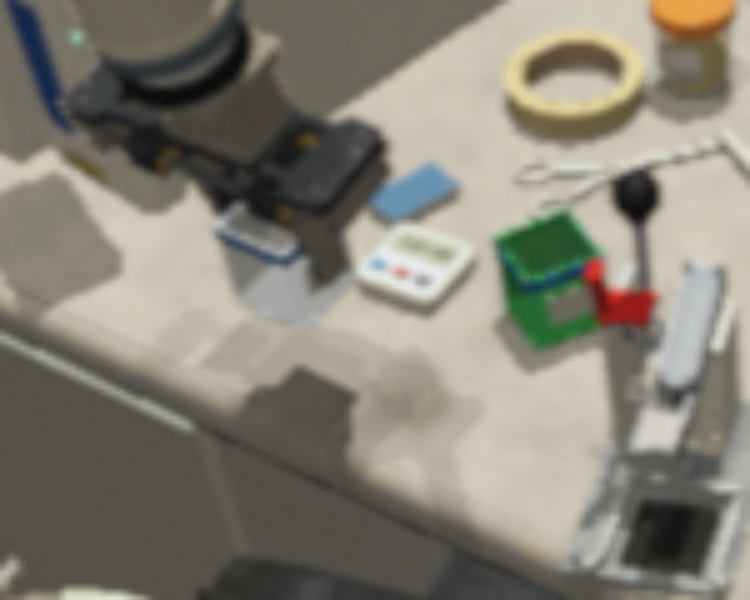

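```bash
python3 - <<'E'
from h import *
from plant import bot,fingers
np.set_printoptions(precision=2,suppress=True)
PHI=78;R1=rot(TH,PHI)
bot.movep(tcp(W([-90,0,43+50]),R1),R1)
bot.line_to(tcp(W([-85,0,43+5]),R1),v=100)
bot.sleep(.2)
s=bot.sense();print(s["time_s"],s["ft_force"],s["grip_width"],s["tool_pos"]-tcp(W([-85,0,48]),R1))
c,sn=np.cos(TH),np.sin(TH);Rr=np.array([[c,sn],[-sn,c]])
for n in("scene","top"):
    p,d=optics.camera(n);cv2.imwrite(f"pics/front_{n}.png",cv2.resize(p[160:280,220:370,::-1],None,fx=5,fy=5));np.savez(f"pics/front_{n}.npz",p=p,d=d)
    P=cloud(n,d);q=np.dstack([(P[...,:2]-SEAT[:2])@Rr.T,P[...,2]]);m=(abs(q[...,0]+85)<45)&(abs(q[...,1])<28.5)&(abs(q[...,2]-72)<6);a=q[m]
    if len(a): print(n,len(a),np.percentile(a,[2,50,98],axis=0))
E
```

```text
9.6083 [ 0.39  0.16 -0.85] 58.984620021651345 [0.59 0.08 0.59]
scene 52 [[-98.96 -17.02  66.28]
 [-92.72   5.59  72.5 ]
 [-85.27  28.05  77.03]]
top 18 [[-70.89 -25.38  66.57]
 [-49.89 -16.02  74.74]
 [-41.68  26.24  77.43]]
```

View pics/front_scene.png

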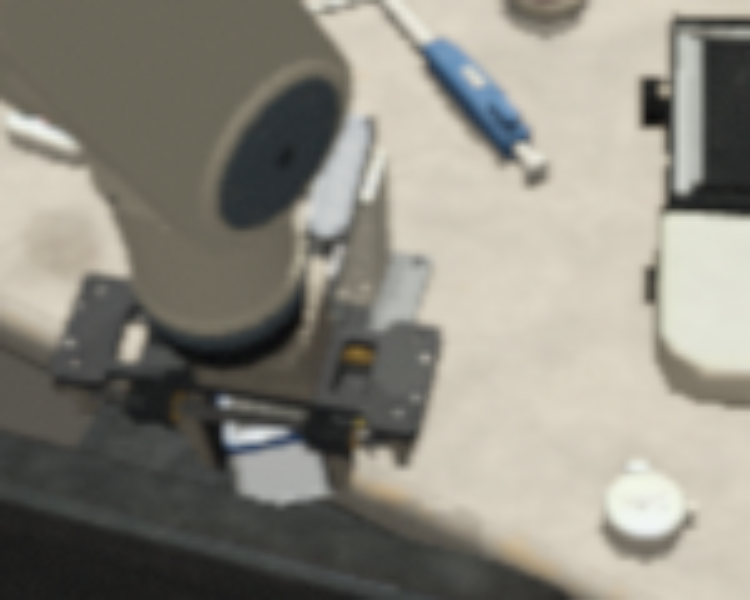

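View pics/front_top.png

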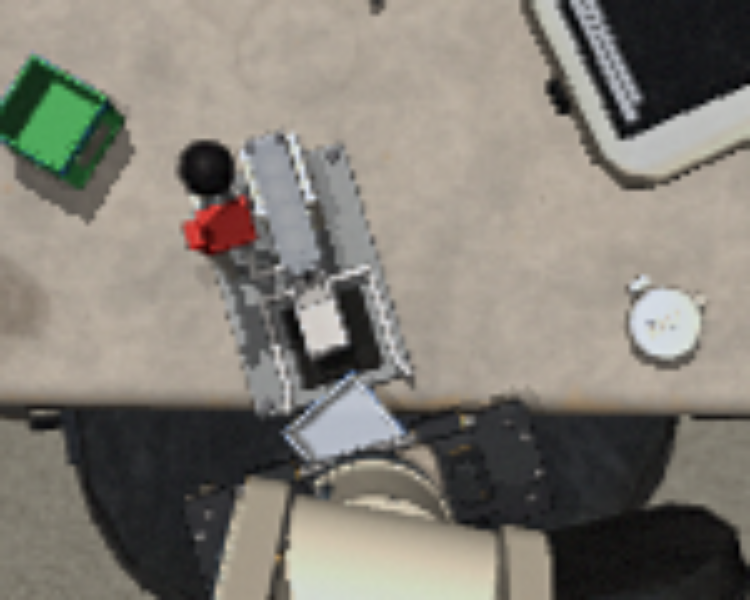

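```bash
python3 - <<'E'
from h import *
np.set_printoptions(precision=1,suppress=True,linewidth=220)
c,sn=np.cos(TH),np.sin(TH);Rr=np.array([[c,sn],[-sn,c]])
z=np.load("pics/front_top.npz");P=cloud("top",z["d"])
print("top z");print(P[233:256:1,274:304:2,2].round(0))
px=np.array([[350,375],[405,432],[283,435],[310,465]])/5+[220,160]
w=onplane("top",px,73);print((w[:,:2]-SEAT[:2])@Rr.T)
z=np.load("pics/front_scene.npz");P=cloud("scene",z["d"])
print("scene z");print(P[236:264:1,262:292:2,2].round(0))
ps=np.array([[240,497],[325,492],[225,450],[300,435]])/5+[220,160]
for zz in (11,):print((onplane("scene",ps[:2],zz)[:,:2]-SEAT[:2])@Rr.T)
E
```

```text
top z
[[   5.   16.    5.    4.    9.    6.   nan    8.    5.    8.    2.    7.    8.   20.   -1.]
 [   6.   16.    7.    9.    6.    7.    6.    8.   77.    5.    6.    1.    5.    5.   15.]
 [   6.   16.    3.    5.    3.   10.    5.    7.   74.    6.    6.    3.    5.    1.   -0.]
 [   5.   13.    5.    3.   11.    7.    6.   75.   47.   74.    5.   -1.   -1.   -0.    4.]
 [   6.    4.    5.    7.    5.    4.   75.   67.   19.   75.   -3.   -0.   -2.    1.   -3.]
 [   5.    5.   16.    7.    9.    6.   77.   36.   20.   16.   51.    0.   -1.   -6.   -0.]
 [   6.    6.   13.    5.    6.   76.   57.   16.   17.   19.   73.    0.   -2.   -1.   -6.]
 [  10.    7.   14.    9.    8.   76.   29.   16.   18.   14.   77.   14.   -5.   -3.   -3.]
 [   8.   13.    6.  -11.   78.   52.   16.   13.   13.   18.   16.   76.  -11.   -3.  -13.]
 [   6.   20. -178. -177.   74.   21.   16.   17.   20.   18.   19.   77.  -19.  -18.  -22.]
 [-178. -181. -181.   76.   45.   22.   16.   16.   15.   18.   18.   18.   67. -183. -180.]
 [-180. -174.   74.   63.   15.   12.   14.   15.   16.   15.   16.   1
[... 3050 characters left out ...]
 46.   45.   45.]
 [ 150. -176. -175.   34.   34.   30.   32.   28.   28.   26.   26.   20.   38.   44.   43.]
 [ 149.  148.  146.   31.   27.   30.   25.   22.   23.   20.   19.   17.   17.  -18.  -13.]
 [ 147.  149.  148.  148.  149.   24.   23.   20.   18.   17.   14.  -36.  -26.  -20.  -19.]
 [ 148.  148.  150.  149.  148.  149.  147.   18.   11. -181. -179. -180.  -37.  -25.  -23.]
 [ 149.  149.  148.  146.  147.  149.  146.  147.  148. -178. -184. -181. -180.  -36.  -22.]
 [ 151.  153.  149.  148.  150.  148.  148.  146.   nan  149.  148. -180. -182. -179.  -38.]
 [ 152.  154.  153.  151.  152.  150.  151.  145.  149.  148.  150.  147.  145. -184. -181.]]
[[-88.2  21.1]
 [-75.3 -24.5]]
```

```bash
python3 - <<'E'
from h import *
from plant import bot,fingers
np.set_printoptions(precision=1,suppress=True)
PHI=78;R1=rot(TH,PHI);R2=rot(-.16,PHI)
g=W([-85,0,48]);bot.line_to(tcp(g+[0,0,60],R1),v=150)
s=bot.sense();print(s["grip_width"],s["ft_force"])
bot.line_to(tcp([335,190,125],R2),rot=R2,v=150)
bot.line_to(tcp([410,240,110],R2),v=150)
s=bot.sense();print(s["time_s"],s["grip_width"],s["ft_force"])
bot.line_to(tcp([410,240,52],R2),v=120)
fing("down");s=bot.sense();print(s["grip_width"],s["ft_force"])
E
```

```text
59.383121384482855 [ 0.2  0.9 -1.5]
12.425 59.02823808676345 [-0.4 -0.3 -0.4]
down 13.0583 59.24148153635714 [422.  238.   -5.4]
scene 0 []
top 0 []
59.13257222894852 [-0.8  0.8 -1.4]
```

View pics/down_scene.png

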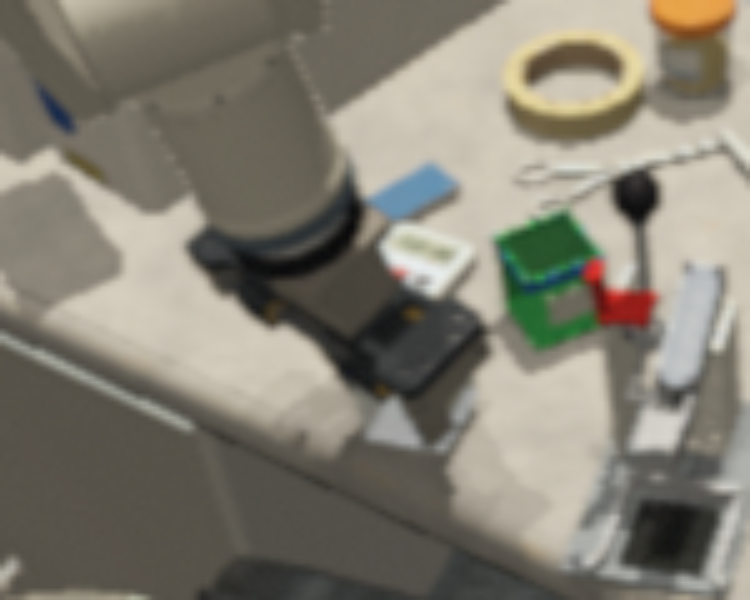

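View pics/down_top.png

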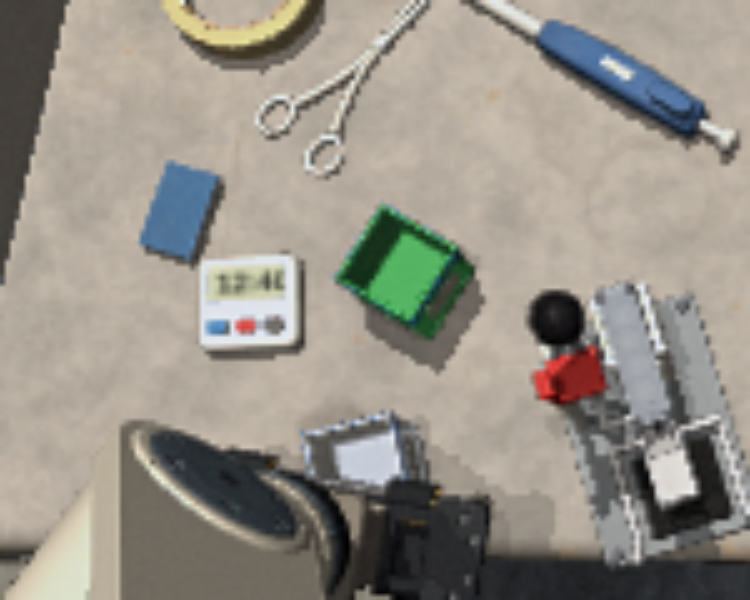

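```bash
python3 - <<'E'
from h import *
from plant import bot,fingers
np.set_printoptions(precision=1,suppress=True)
PHI=78;R2=rot(-.16,PHI);f0=bot.sense()["ft_force"]
for z in (48,46,44,43,42):
    bot.line_to(tcp([410,240,z],R2),v=40);f=bot.sense()["ft_force"]-f0;print(z,f)
    if f[2]>3: break
fingers.open_jaws()
bot.line_to(tcp([410,240,z],R2)-70*R2[:,0],v=150)
bot.line_to(tcp([340,300,150],R2),v=250)
s=bot.sense();print(s["time_s"])
for n in("top","scene"):
    p,d=optics.camera(n);np.savez(f"pics/set_{n}.npz",p=p,d=d);cv2.imwrite(f"pics/set_{n}.png",cv2.resize(p[130:260,150:310,::-1],None,fx=4.5,fy=4.5))
    P=cloud(n,d);X,Y,Z=[np.nan_to_num(P[...,i]) for i in range(3)]
    m=(abs(X-432)<50)&(abs(Y-235)<50)&(Z>57)&(Z<67);q=P[m];print(n,m.sum(),cv2.minAreaRect(q[:,:2].astype(np.float32)),np.median(q[:,2]),cv2.boxPoints(cv2.minAreaRect(q[:,:2].astype(np.float32))).round(1).tolist())
E
```

```text
48 [ 0.9 -0.7  0.8]
46 [ 0.5 -1.1  0.6]
44 [ 0.4 -0.6 -0.4]
43 [ 0.9 -0.6  0.6]
42 [ 0.8 -2.5  5.8]
16.175
top 94 ((432.4002380371094, 240.44485473632812), (54.97147750854492, 55.72563552856445), 14.207404136657715) 61.312881514575565 [[398.8999938964844, 260.70001220703125], [412.6000061035156, 206.6999969482422], [465.8999938964844, 220.1999969482422], [452.20001220703125, 274.20001220703125]]
scene 116 ((433.05157470703125, 239.27833557128906), (58.2660026550293, 56.935035705566406), 12.449170112609863) 61.413057198848435 [[398.5, 260.79998779296875], [410.70001220703125, 205.1999969482422], [467.6000061035156, 217.8000030517578], [455.3999938964844, 273.3999938964844]]
```

View pics/set_scene.png

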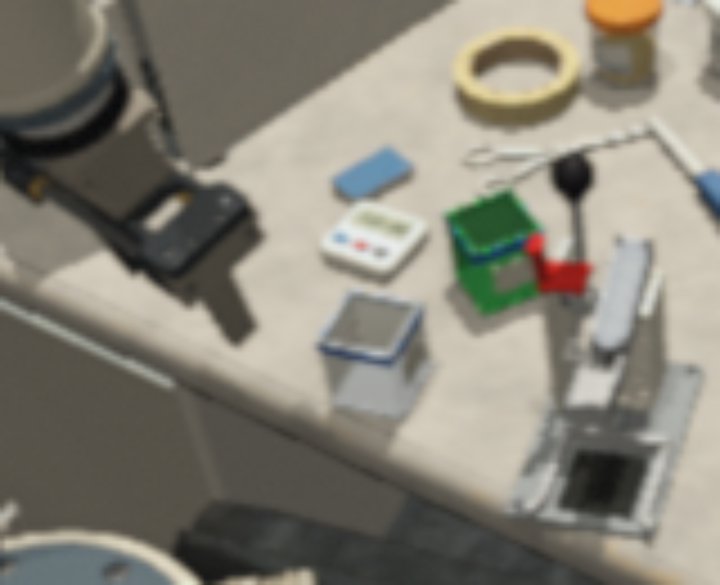

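View pics/set_top.png

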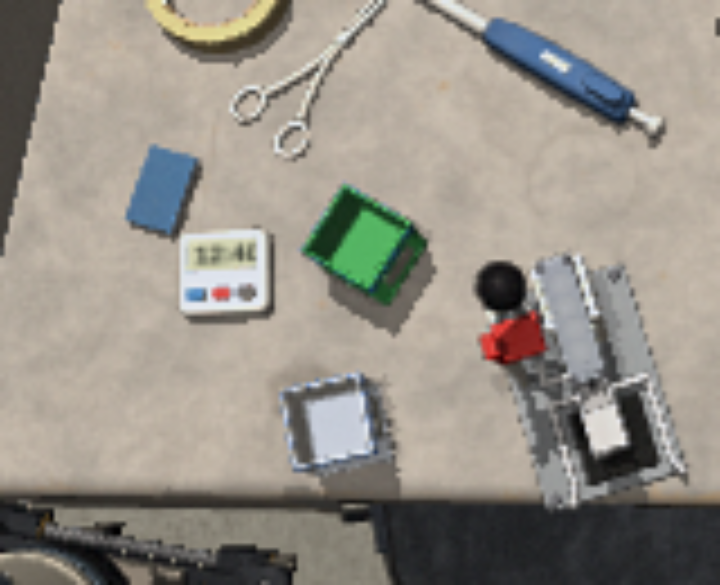

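```bash
python3 - <<'E'
from h import *
from plant import bot,fingers
np.set_printoptions(precision=1,suppress=True)
PHI=78;Rj=rot(np.radians(13.4),PHI);R1=rot(TH,PHI);J=np.array([432.7,239.9,43])
bot.line_to(tcp(J,Rj)-62*Rj[:,0],rot=Rj,v=200)
bot.line_to(tcp(J,Rj),v=100)
fingers.clamp();s=bot.sense();print(s["time_s"],s["grip_width"],s["ft_force"])
bot.line_to(tcp(J+[0,0,70],Rj),v=120);print(bot.sense()["grip_width"])
bot.line_to(tcp([340,180,120],R1),rot=R1,v=130);print(bot.sense()["grip_width"])
bot.line_to(tcp(W([-88,0,100]),R1),v=130);s=bot.sense();print(s["time_s"],s["grip_width"],s["ft_force"])
for n in("top","scene"):
    p,d=optics.camera(n);cv2.imwrite(f"pics/f2_{n}.png",cv2.resize(p[160:280,220:370,::-1],None,fx=5,fy=5))
E
```

```text
18.5333 53.816941192014845 [-0.7 -0.3  3.4]
53.91178831556912
54.00637930594689
21.5917 53.70750885797686 [-0.7  0.3 -0.8]
```

View pics/f2_top.png

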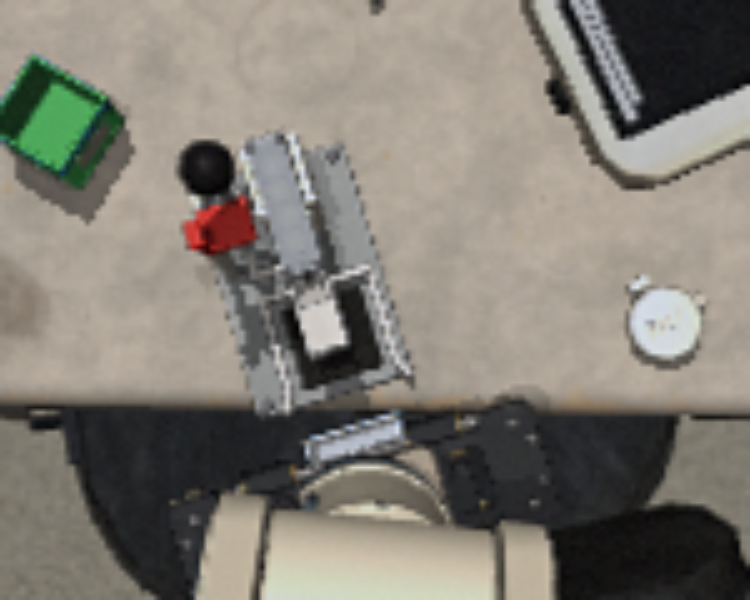

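```bash
python3 - <<'E'
from h import *
from plant import bot,fingers
np.set_printoptions(precision=1,suppress=True)
PHI=78;R1=rot(TH,PHI)
c,sn=np.cos(TH),np.sin(TH);Rr=np.array([[c,sn],[-sn,c]])
bot.line_to(tcp(W([-80,0,47.5]),R1),v=80);bot.sleep(.2);s=bot.sense();print(s["time_s"],s["grip_width"],s["ft_force"],s["tool_pos"]-tcp(W([-80,0,47.5]),R1))
for n in("top",):
    p,d=optics.camera(n);cv2.imwrite(f"pics/f3_{n}.png",cv2.resize(p[205:265,255:330,::-1],None,fx=10,fy=10,interpolation=cv2.INTER_CUBIC))
    P=cloud(n,d);q=np.dstack([(P[...,:2]-SEAT[:2])@Rr.T,P[...,2]]);m=(q[...,0]>-90)&(q[...,0]<-46)&(abs(q[...,1])<36)&(abs(q[...,2]-72)<8);a=q[m];print(len(a),np.percentile(a,[0,2,50,98,100],axis=0))
    m&=q[...,0]>-62;l=cv2.fitLine(q[m][:,:2].astype(np.float32),cv2.DIST_HUBER,0,.01,.01).ravel();print("front edge",l)
E
```

```text
22.7083 53.705352950393426 [-0.3 -0.2 -0.4] [0.4 0.  0.5]
34 [[-66.8 -27.3  64.2]
 [-65.4 -26.7  66.3]
 [-55.2   2.6  71.7]
 [-52.9  27.1  76. ]
 [-52.9  27.4  76.7]]
front edge [  0.    1.  -55.    0.1]
```

View pics/f3_top.png

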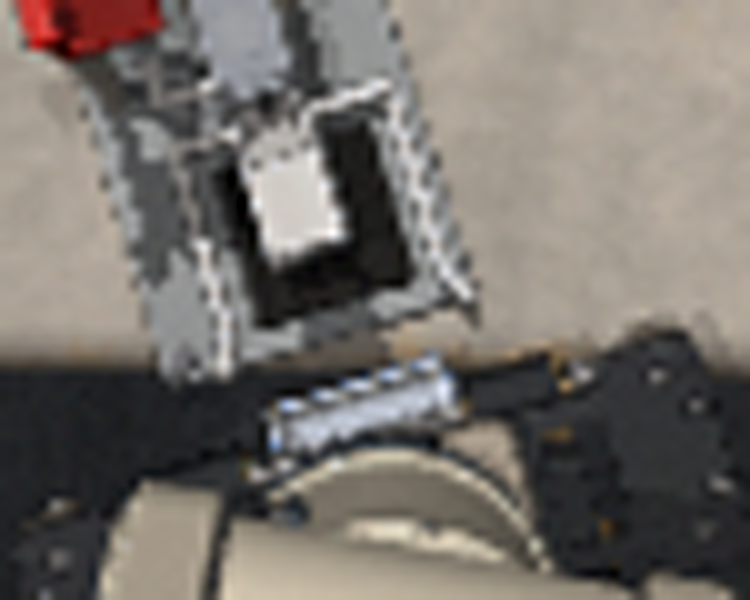

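```bash
python3 - <<'E'
from h import *
from plant import bot,fingers
np.set_printoptions(precision=1,suppress=True)
PHI=78;R1=rot(TH,PHI);f0=bot.sense()["ft_force"]
for x in (-45,-30,-15,-5,1,2):
    bot.line_to(tcp(W([x,0,47.5]),R1),v=70);s=bot.sense();f=s["ft_force"]-f0;print(x,f,s["grip_width"])
    if np.linalg.norm(f)>8: print("stop");break
else:
    for z in (45,43.5,42.5,41.5):
        bot.line_to(tcp(W([2,0,z]),R1),v=40);s=bot.sense();f=s["ft_force"]-f0;print("z",z,f)
        if f[2]>4:break
print(s["time_s"])
for n in("top","scene"):
    p,d=optics.camera(n);cv2.imwrite(f"pics/in_{n}.png",cv2.resize(p[160:260,230:355,::-1],None,fx=6,fy=6,interpolation=cv2.INTER_CUBIC))
E
```

```text
-45 [-0.3 -0.3 -0.3] 53.45761840742047
-30 [-0.4  1.  -0.8] 53.831699628640195
-15 [-0.7 -1.5 -0.7] 53.89823067428235
-5 [-0.4 -0.3 -1.2] 53.643900473207914
1 [-0.6  0.2 -0.3] 53.49508843957105
2 [-0.6  0.1 -1. ] 53.9136259658904
z 45 [-0.3  0.8 -0.3]
z 43.5 [-1.   0.2 -0.4]
z 42.5 [-3.5 -0.1 10.5]
25.6833
```

View pics/in_scene.png

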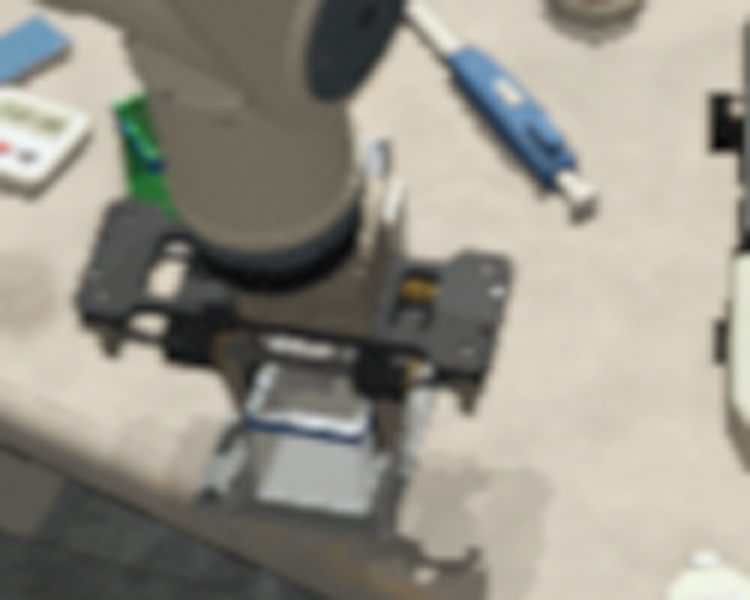

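View pics/in_top.png

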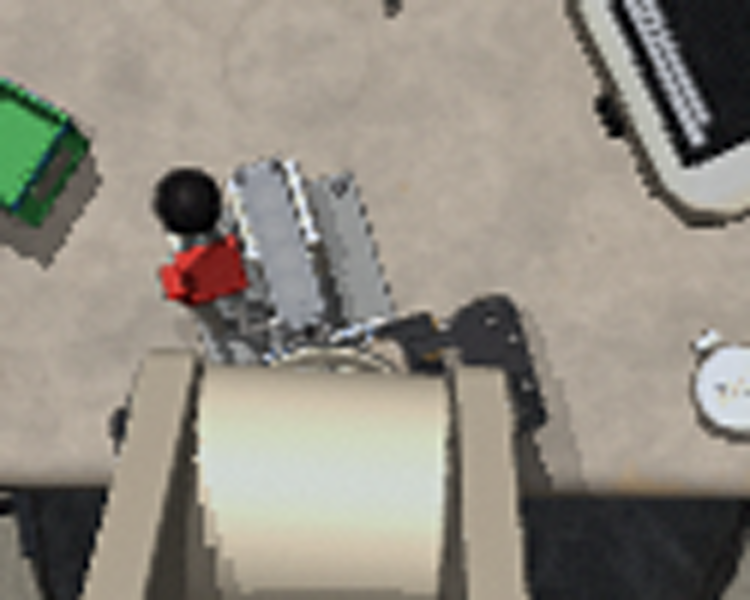

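```bash
python3 - <<'E'
from h import *
from plant import bot,fingers,ik
np.set_printoptions(precision=1,suppress=True)
PHI=78;R1=rot(TH,PHI)
fingers.open_jaws();g=tcp(W([2,0,42.5]),R1)
bot.line_to(g-80*R1[:,0],v=150);s=bot.sense();print(s["time_s"],s["ft_force"])
bot.line_to(tip(W([0,90,210]),R1),v=250);s=bot.sense();print(s["time_s"],s["joint_positions"])
c,sn=np.cos(TH),np.sin(TH);Rr=np.array([[c,sn],[-sn,c]])
for n in("top","scene"):
    p,d=optics.camera(n);np.savez(f"pics/seat_{n}.npz",p=p,d=d);cv2.imwrite(f"pics/seat_{n}.png",cv2.resize(p[155:255,225:350,::-1],None,fx=6,fy=6,interpolation=cv2.INTER_CUBIC))
    P=cloud(n,d);q=np.dstack([(P[...,:2]-SEAT[:2])@Rr.T,P[...,2]]);m=(abs(q[...,0])<45)&(abs(q[...,1])<36)&(abs(q[...,2]-67)<6);a=q[m];print(n,len(a),np.percentile(a,[0,2,50,98,100],axis=0))
E
```

```text
27.175 [-0.1  0.9 -0.3]
27.8917 [ 0.3 -0.1  2.2 -0.   0.9 -1.5]
top 46 [[-25.9 -27.3  61.7]
 [-25.9 -27.2  63.6]
 [ -5.1 -23.9  66.8]
 [ 29.    3.5  72.6]
 [ 29.    6.2  72.8]]
scene 114 [[-27.8 -29.5  61.4]
 [-26.7 -29.3  61.5]
 [-16.9  -9.   67.4]
 [ 28.7  24.8  71.5]
 [ 31.5  26.2  72. ]]
```

View pics/seat_scene.png

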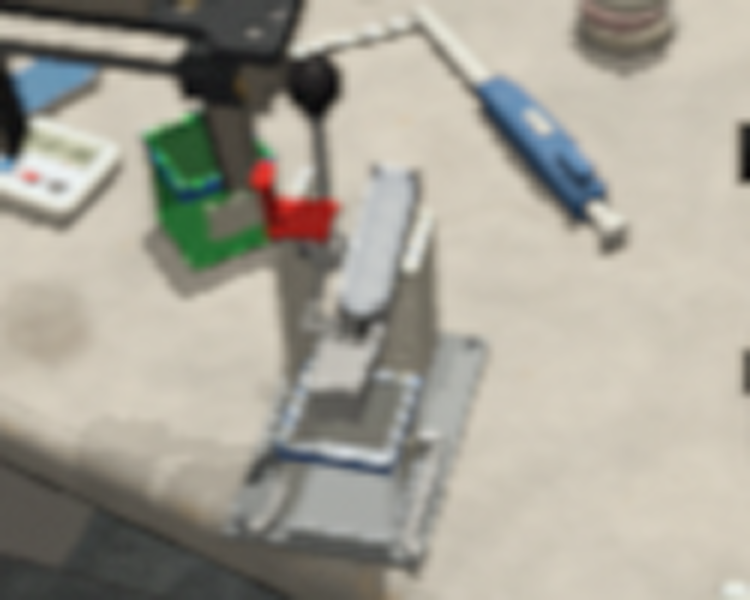

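View pics/seat_top.png

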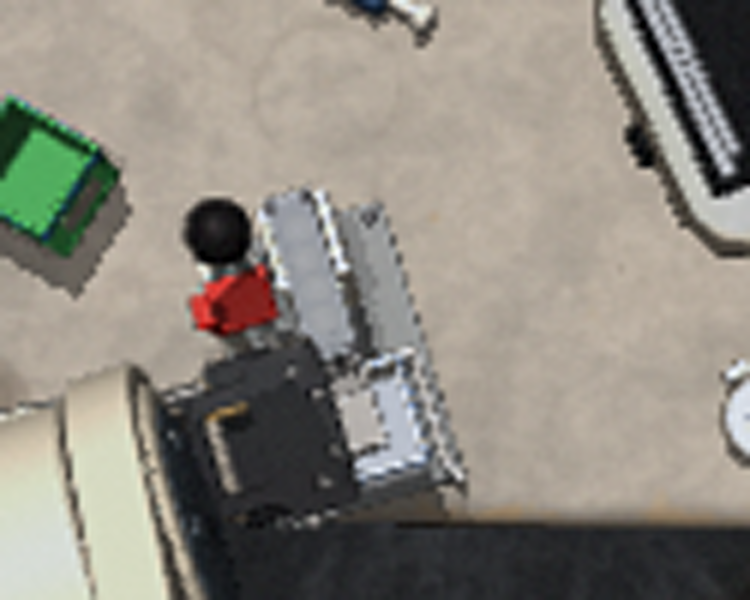

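```bash
python3 - <<'E'
from h import *
from plant import bot,fingers
np.set_printoptions(precision=1,suppress=True)
PHI=78;R1=rot(TH,PHI);H=46.0
YH,ZH,XC=50,120.5,60
def pose(y,z): return tip(W([XC,y+H,z+1.5-6]),R1)
def arc(t,r=28): return pose(YH+r*np.sin(t)-3*np.cos(t), ZH+r*np.cos(t)+3*np.sin(t))
start=pose(39,148)
bot.line_to(start-62*R1[:,0],v=200)
bot.line_to(start,v=120);s=bot.sense();f0=s["ft_force"];print(s["time_s"],f0,s["tool_pos"]-start)
for t in (0,.25,.5,.75,1.0,1.2,1.4,1.5):
    bot.line_to(arc(t,28+1.3*t),v=90);f=bot.sense()["ft_force"]-f0;print(t,f)
    if np.linalg.norm(f)>10:print("stop");break
else:
    for z in (124.5,123,122):
        bot.line_to(pose(81,z),v=40);f=bot.sense()["ft_force"]-f0;print(z,f)
        if np.linalg.norm(f)>6:break
p=bot.sense()["tool_pos"]
bot.line_to(p-60*R1[:,0],v=150)
print(bot.sense()["time_s"])
for n in("top","scene"):
    p,d=optics.camera(n);np.savez(f"pics/ca_{n}.npz",p=p,d=d);cv2.imwrite(f"pics/ca_{n}.png",cv2.resize(p[155:255,225:350,::-1],None,fx=6,fy=6,interpolation=cv2.INTER_CUBIC))
E
```

```text
29.05 [-0.3 -0.3 -1. ] [-0.1 -0.1  0.3]
0 [0.8 0.3 1. ]
0.25 [0.6 0.4 0.9]
0.5 [-0.6  0.4  0.5]
0.75 [0.2 0.3 0.6]
1.0 [0.8 0.6 0.4]
1.2 [-0.4 -0.7  1.5]
1.4 [0.1 0.1 1.4]
1.5 [0.3 1.5 1.8]
124.5 [-0.5 -0.1  0.3]
123 [-0.   0.1  0.9]
122 [0.7 1.4 1.8]
32.35
```

View pics/ca_scene.png

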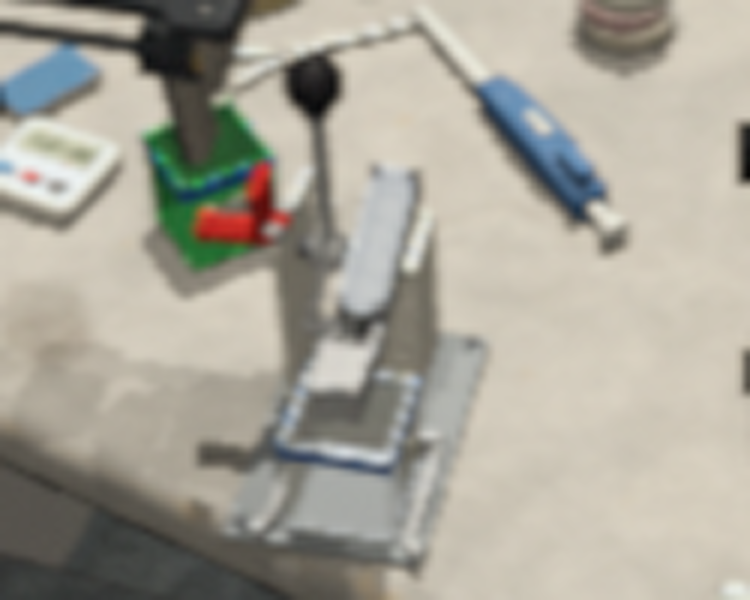

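View pics/ca_top.png

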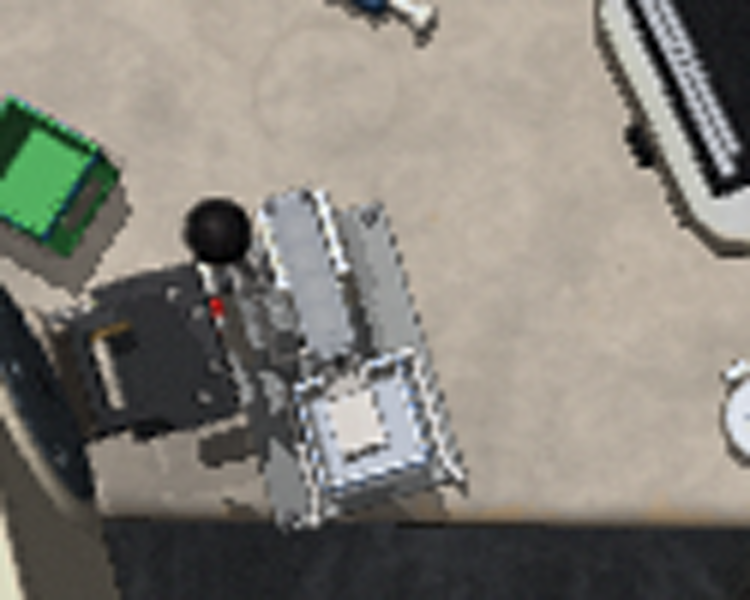

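```bash
python3 - <<'E'
from h import *
np.set_printoptions(precision=1,suppress=True,linewidth=200)
c,s=np.cos(TH),np.sin(TH);R=np.array([[c,s],[-s,c]])
for n in("scene","top"):
    z=np.load(f"pics/ca_{n}.npz");p=z["p"];P=cloud(n,z["d"]);hsv=cv2.cvtColor(p,cv2.COLOR_RGB2HSV)
    q=np.dstack([(P[...,:2]-SEAT[:2])@R.T,P[...,2]])
    red=((hsv[...,0]<8)|(hsv[...,0]>172))&(hsv[...,1]>140)&(hsv[...,2]>60)&(abs(q[...,0]-65)<35)&(abs(q[...,1]-60)<50)&(q[...,2]>90)
    a=q[red];a=a[np.argsort(a[:,1])];print(n,len(a));print(a[::2])
E
```

```text
scene 73
[[ 65.2  44.6 127. ]
 [ 64.   49.8 131. ]
 [ 51.7  50.3 150.1]
 [ 62.3  51.1 144.1]
 [ 54.9  51.2 150.9]
 [ 52.8  51.5 141.2]
 [ 63.2  51.8 139.2]
 [ 63.5  52.3 135. ]
 [ 58.6  52.3 151.1]
 [ 54.5  52.5 135.5]
 [ 70.   52.7 152.2]
 [ 53.7  53.3 124.3]
 [ 64.   54.  149.7]
 [ 52.2  54.2 141.2]
 [ 53.4  55.8 128. ]
 [ 60.5  56.  148.7]
 [ 62.2  56.3 150.9]
 [ 53.   56.8 147.7]
 [ 57.7  58.3 146.9]
 [ 58.7  60.9 122. ]
 [ 53.1  62.1 123.1]
 [ 67.4  63.6 121.3]
 [ 54.9  65.9 120.7]
 [ 66.6  66.4 121.5]
 [ 62.9  67.9 124.7]
 [ 54.3  68.7 120.6]
 [ 62.7  71.3 120.2]
 [ 66.8  72.6 120.1]
 [ 50.2  73.1 123.7]
 [ 56.6  75.3 121.2]
 [ 52.9  76.8 124.4]
 [ 66.5  78.6 119.3]
 [ 61.1  79.4 124.1]
 [ 53.8  80.3 122.8]
 [ 68.   81.9 121.2]
 [ 53.9  83.4 122.1]
 [ 56.9  84.2 123.2]]
top 3
[[ 68.   45.4 124.9]
 [ 66.8  49.2 120.9]]
```

```bash
python3 - <<'E'
from h import *
from plant import bot,fingers
np.set_printoptions(precision=1,suppress=True)
PHI=78;R1=rot(TH,PHI);H=46.0
def pose(y,z): return tip(W([60,y+H,z+1.5-6]),R1)
bot.line_to(pose(89,126),v=150);f0=bot.sense()["ft_force"]
for z in (121.5,120,119,118,117,116,115):
    bot.line_to(pose(89,z),v=40);f=bot.sense()["ft_force"]-f0;print(z,f)
    if f[2]>5:break
p=bot.sense()["tool_pos"]
bot.line_to(p-85*R1[:,0],v=200)
print(bot.sense()["time_s"])
c,s=np.cos(TH),np.sin(TH);R=np.array([[c,s],[-s,c]])
p,d=optics.camera("scene");P=cloud("scene",d);hsv=cv2.cvtColor(p,cv2.COLOR_RGB2HSV)
q=np.dstack([(P[...,:2]-SEAT[:2])@R.T,P[...,2]])
red=((hsv[...,0]<8)|(hsv[...,0]>172))&(hsv[...,1]>140)&(hsv[...,2]>60)&(abs(q[...,0]-65)<35)&(abs(q[...,1]-60)<50)&(q[...,2]>90)
a=q[red];t=a[(a[:,2]<130)&(a[:,1]>60)];print(np.degrees(np.arctan(np.polyfit(t[:,1],t[:,2],1)[0])),t[:,2].mean(),t[:,1].mean()); b=a[(a[:,2]>133)];print(b[:,1].mean(),b[:,2].max())
# top front knob
E
```

```text
121.5 [-0.9 -0.7  0.2]
120 [-1.5 -0.   3.6]
119 [-3.2 -2.2 10.1]
34.3083
-9.369639458163311 120.79329030176908 72.92775438331422
54.46876070035677 151.32880651360654
```

```bash
python3 - <<'E'
from h import *
from plant import bot,fingers
np.set_printoptions(precision=1,suppress=True)
PHI=78;R1=rot(TH,PHI)
K=lambda t:tcp(W([85-108*np.sin(t),30,90+108*np.cos(t)-6+2]),R1)
bot.line_to(K(0)-60*R1[:,0],v=200)
bot.line_to(K(0),v=100);f0=bot.sense()["ft_force"]
fingers.clamp();s=bot.sense();print(s["time_s"],s["grip_width"],s["ft_force"]-f0)
for n in("scene","top"):
    p,d=optics.camera(n);cv2.imwrite(f"pics/kn_{n}.png",cv2.resize(p[145:245,225:350,::-1],None,fx=6,fy=6,interpolation=cv2.INTER_CUBIC))
E
```

```text
36.825 28.529212121502752 [-2.4  5.9  1.4]
```

View pics/kn_scene.png

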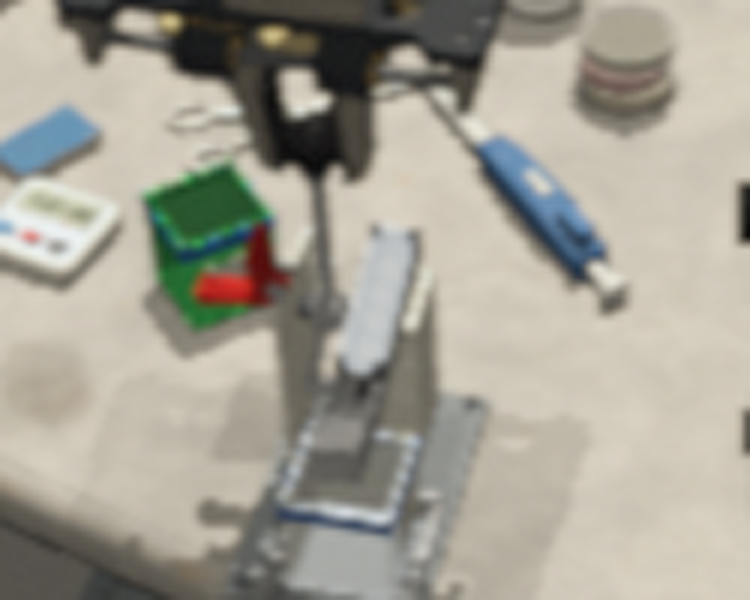

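Knob is gripped between the fingers (crop ~(315,135)), catch is over. Now pull along the arc.

```bash
python3 - <<'E'
from h import *
from plant import bot,fingers
np.set_printoptions(precision=1,suppress=True)
PHI=78;R1=rot(TH,PHI)
K=lambda t:tcp(W([85-108*np.sin(t),30,90+108*np.cos(t)-6+2]),R1)
f0=bot.sense()["ft_force"]
fd=lambda t:R1[:,0]*0+np.array([np.cos(TH),np.sin(TH),0])*np.cos(t)+np.array([0,0,1])*np.sin(t)
for t in (.1,.2,.3,.4,.47,.52,.55,.57):
    bot.line_to(K(t),v=70);s=bot.sense();f=s["ft_force"]-f0;print(t,f,"tang",f@fd(t),s["grip_width"])
    if f@fd(t)>20 or np.linalg.norm(f)>30:print("stop");break
bot.sleep(.8);s=bot.sense();print(s["time_s"],s["ft_force"]-f0,s["grip_width"])
for n in("scene","top"):
    p,d=optics.camera(n);np.savez(f"pics/pu_{n}.npz",p=p,d=d);cv2.imwrite(f"pics/pu_{n}.png",cv2.resize(p[145:245,225:350,::-1],None,fx=6,fy=6,interpolation=cv2.INTER_CUBIC))
E
```

```text
0.1 [ 5.   2.4 -5.1] tang 4.972372050784971 28.27747235451259
0.2 [ 5.5  1.9 -3. ] tang 5.106710038227486 28.459725106083628
0.3 [ 6.8  3.3 -0.3] tang 7.063721911605709 28.12273387196704
0.4 [5.7 1.7 4.1] tang 7.099028271959567 28.27831332803945
0.47 [4.9 2.4 6.5] tang 7.737208797675666 27.895912486981448
0.52 [3.4 2.1 9.6] tang 8.135808938369724 28.156328765299275
0.55 [ 2.4  1.6 12.6] tang 8.962692107523385 28.294254444017415
0.57 [ 2.4  1.7 13.1] tang 9.455100772767532 28.25552944897513
39.9667 [ 1.9  2.  13.3] 28.382412220648057
```

View pics/pu_scene.png

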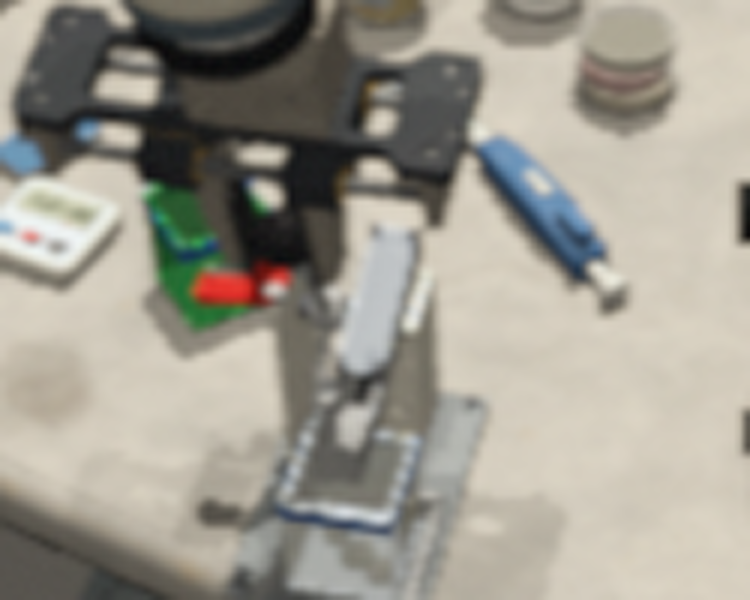

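View pics/pu_top.png

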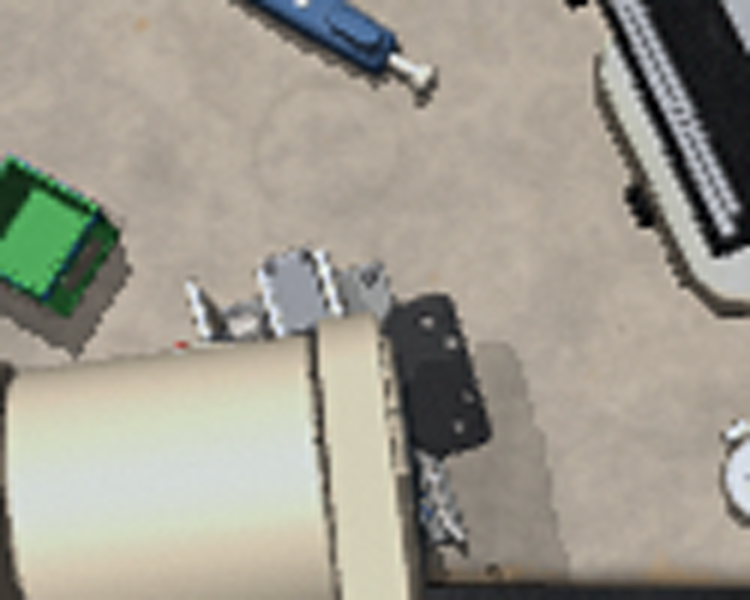

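```bash
python3 - <<'E'
from h import *
from plant import bot,fingers
np.set_printoptions(precision=1,suppress=True)
PHI=78;R1=rot(TH,PHI)
fw=np.array([np.cos(TH),np.sin(TH),0]);up=np.array([0,0,1.])
def K(t,dz=0): return tcp(W([85-108*np.sin(t),30,90+108*np.cos(t)-6+2+dz]),R1)
f0=np.array([-.3,-.3,-.5])
for t in (.57,.59,.61,.63):
    bot.line_to(K(t,1.5),v=40);bot.sleep(.1);s=bot.sense();f=s["ft_force"]-f0;tg=f@(fw*np.cos(t)+up*np.sin(t));print(t,f,"tang",tg,"rad",f@(-fw*np.sin(t)+up*np.cos(t)),s["tool_pos"]-K(t,1.5),s["grip_width"])
    if tg>18:break
print(s["time_s"])
c,sn=np.cos(TH),np.sin(TH);R=np.array([[c,sn],[-sn,c]])
for n in("scene",):
    p,d=optics.camera(n);np.savez(f"pics/pv_{n}.npz",p=p,d=d);cv2.imwrite(f"pics/pv_{n}.png",cv2.resize(p[180:240,262:312,::-1],None,fx=10,fy=10,interpolation=cv2.INTER_CUBIC))
    P=cloud(n,d);q=np.dstack([(P[...,:2]-SEAT[:2])@R.T,P[...,2]])
    hsv=cv2.cvtColor(p,cv2.COLOR_RGB2HSV);m=(hsv[...,2]<40)&(abs(q[...,0]-35)<30)&(abs(q[...,1]-30)<14)&(abs(q[...,2]-183)<25);a=q[m];print(len(a),a.min(0),a.max(0),np.median(a,0))
E
```

```text
0.57 [ 7.9 10.1 -2.1] tang 7.751721927351713 rad -7.481781074829885 [3.2 1.6 1.5] 28.05683403756973
0.59 [ 6.7 10.7 -0.6] tang 7.731144529102318 rad -5.841257024214115 [3.2 1.6 1.7] 28.23332368911633
0.61 [5.8 9.7 3. ] tang 8.647352429306517 rad -2.3396258101340317 [3.3 1.6 1.9] 28.133565057489495
0.63 [4.1 8.9 5.5] tang 8.594390961985104 rad 0.5771286899647516 [3.2 1.6 2. ] 28.443630273736197
41.4667
76 [ 14.   17.9 172.4] [ 31.4  43.8 207.3] [ 19.5  30.9 189.8]
```

View pics/pv_scene.png

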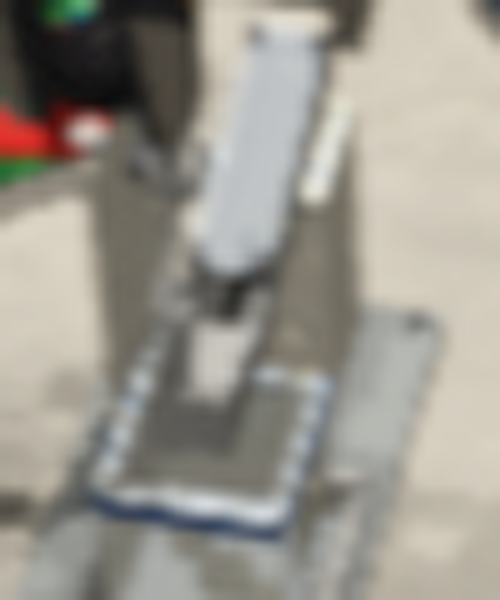

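```bash
python3 - <<'E'
from h import *
from plant import bot
from scipy.optimize import least_squares
np.set_printoptions(precision=1,suppress=True)
c,sn=np.cos(TH),np.sin(TH);R=np.array([[c,sn],[-sn,c]])
s=bot.sense();g=s["tool_pos"]-59*s["tcp_rot"][:,0];gs=np.r_[R@(g[:2]-SEAT[:2]),g[2]];print("grasp point seat-frame",gs,"angle of R",np.degrees(np.arccos(np.clip((np.trace(s["tcp_rot"].T@rot(TH,78))-1)/2,-1,1))))
z=np.load("pics/pv_scene.npz");p,d=z["p"],z["d"];P=cloud("scene",d);q=np.dstack([(P[...,:2]-SEAT[:2])@R.T,P[...,2]])
hsv=cv2.cvtColor(p,cv2.COLOR_RGB2HSV)
m=(p.max(2)<32)&(abs(q[...,0]-30)<30)&(abs(q[...,1]-30)<15)&(abs(q[...,2]-182)<22);a=q[m]
f=lambda v:np.linalg.norm(a-v,axis=1)-15
r=least_squares(f,[30,30,182],loss="soft_l1",f_scale=2);print("knob",r.x,len(a),np.abs(r.fun).mean(), np.arctan2(85-r.x[0],r.x[2]-90))
A=np.load("pics/seat_scene.npz")["p"][195:262,262:312,::-1];B=p[195:262,262:312,::-1]
cv2.imwrite("pics/cmp.png",cv2.resize(np.hstack([A,B]),None,fx=7.5,fy=8,interpolation=cv2.INTER_NEAREST))
E
```

```text
grasp point seat-frame [ 24.6  30.5 182.6] angle of R 0.395564744188947
knob [ 29.2  31.7 183. ] 62 2.2389019297820583 0.5409969152381281
```

View pics/cmp.png

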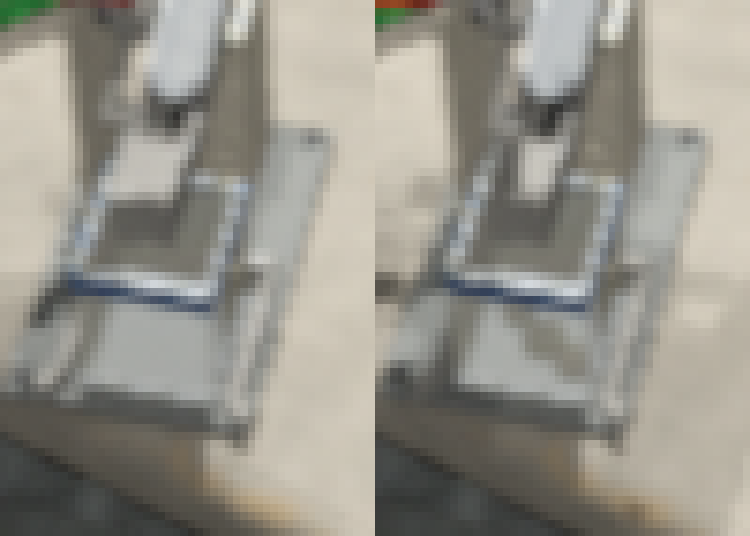

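```bash
python3 - <<'E'
from h import *
from plant import bot
np.set_printoptions(precision=1,suppress=True)
R1=rot(TH,78);fw=np.array([np.cos(TH),np.sin(TH),0]);up=np.array([0,0,1.]);f0=np.array([-.3,-.3,-.5])
lt=np.array([-np.sin(TH),np.cos(TH),0])
c,sn=np.cos(TH),np.sin(TH);R=np.array([[c,sn],[-sn,c]])
t0=.57;tan=-(fw*np.cos(t0)+up*np.sin(t0))
base=tcp(W([85-108*np.sin(.63),30,90+108*np.cos(.63)-6+2.5]),R1)
for k in (2,4,6):
    bot.line_to(base+k*tan,v=40);bot.sleep(.1);s=bot.sense();f=s["ft_force"]-f0;g=s["tool_pos"]-59*s["tcp_rot"][:,0]
    print(k,"tang",-f@tan,"lat",f@lt,"rad",f@(-fw*np.sin(t0)+up*np.cos(t0)),np.r_[R@(g[:2]-SEAT[:2]),g[2]],s["grip_width"])
    if -f@tan>16:break
print(s["time_s"])
from scipy.optimize import least_squares
p,d=optics.camera("scene");P=cloud("scene",d);q=np.dstack([(P[...,:2]-SEAT[:2])@R.T,P[...,2]])
m=(p.max(2)<32)&(abs(q[...,0]-30)<30)&(abs(q[...,1]-30)<15)&(abs(q[...,2]-182)<22);a=q[m]
r=least_squares(lambda v:np.linalg.norm(a-v,axis=1)-15,[30,30,182],loss="soft_l1",f_scale=2);print("knob",r.x,len(a))
E
```

```text
2 tang 11.030535567748641 lat 7.998200449362948 rad 12.121148319557332 [ 23.6  30.4 181.5] 28.340676416296418
4 tang 16.283291984221982 lat 9.937985145231009 rad 12.979655925307746 [ 23.4  30.4 181.4] 28.274012787424244
42.2167
knob [ 28.3  31.9 182.7] 60
```

```bash
python3 - <<'E'
from h import *
from plant import bot
bot.sleep(1.5)
for n in("scene","top"):
    p,d=optics.camera(n);cv2.imwrite(f"pics/end_{n}.png",p[:,:,::-1])
    cv2.imwrite(f"pics/endc_{n}.png",cv2.resize(p[175:255,250:350,::-1],None,fx=7.5,fy=7.5,interpolation=cv2.INTER_CUBIC))
s=bot.sense();print(s["time_s"],s["ft_force"],s["grip_width"])
E
```

```text
43.8667 [ 2.12856088  9.70191339 19.16110005] 28.188231909770764
```

View pics/end_scene.png

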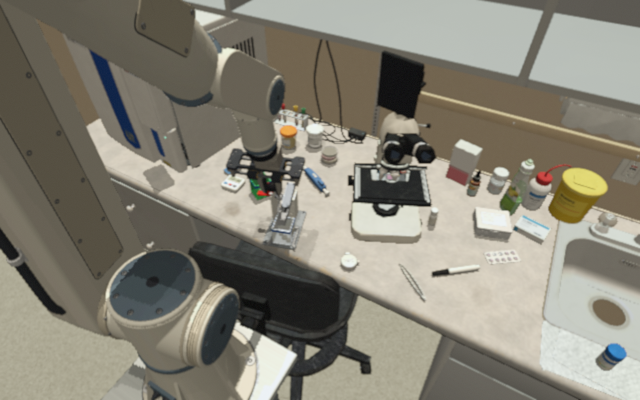

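View pics/endc_top.png

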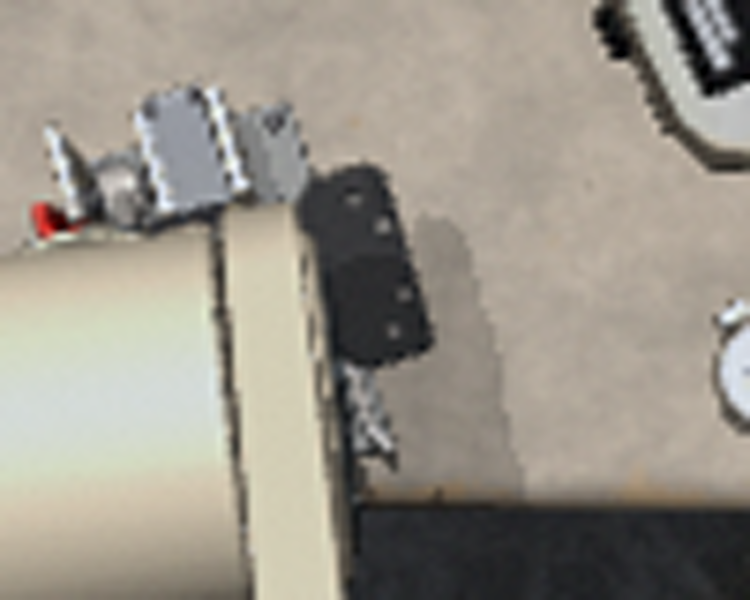

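View pics/endc_scene.png

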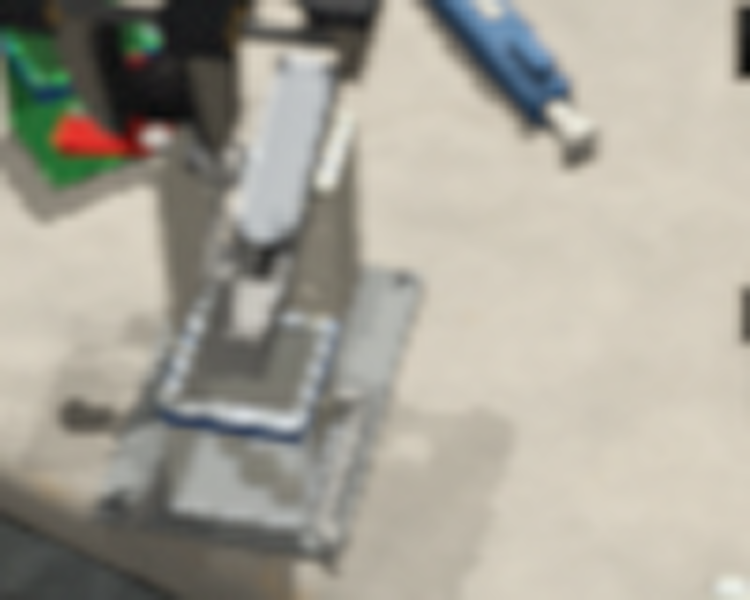

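```bash
python3 - <<'E'
from plant import job,bot
job.hand_in();print(bot.sense()["time_s"])
E
```

```text
the job is handed in; nothing more can be done
the job is handed in; nothing more can be done
```

I handed the job in at about 44 s of the 58 s allowed. The jar is in its seat, the catch is over and the lever is held against its stop. I could not confirm that the four balls are inside the jar. The arm hides the jar's mouth from above and the scene camera cannot see its floor. No ball was lying loose in either view.

**What I did:**
- **Jar:** I took the clear jar, not the green look-alike, slid it between the rails, set it down and let go.
- **Catch:** I then flipped the red catch outwards to its stop.
- **Lever:** I gripped the black knob, pulled the lever forward and kept holding it.

**Last checks:**
- **Jar:** it stands upright. Its rim spans about -26 to 29 mm along the seat and up to about 29 mm either side of centre. It was still in place after the pull.
- **Catch:** the tab slopes about 9° below level, which puts the joint at its 1.7 rad end. I pushed until I felt about 10 N of resistance.
- **Lever:** the camera puts it at about 0.54–0.55 rad. The pull force jumped from 11 to 16 N with almost no movement, so it is on its stop. About 19 N was pressing on the tool vertically at the end.
- **Bystanders:** I saw no sign that any of them had moved.

**What went wrong or disagreed:**
- **Tool point:** the robot's reported tool point lies about 40 mm beyond the real fingertips. Both cameras showed this before the first grasp, and I corrected for it.
- **First carry:** on the first move to the dispenser the jar twisted about 27° and slipped in the grip, probably from brushing something. I set it down on the worktop, measured it again and regrasped it. The dispenser showed no change.

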